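# Tear down an LED spotlight sample for inspection

### The job

The screws are already out of the LED spotlight standing on the bench: take it apart from the top down, one part at a time, and lay its four parts out for inspection. The white dome goes onto the grey pad of the small white dish, the shiny grey reflector over the yellow cone of the black stand, the green LED board flat into the blue nest between its four lugs, and the black heat sink onto the aluminium plate between its four pins. Centre each part on its place, upright and the same way up as it was, set it down rather than drop it, and leave the dropper bottle and the swab jar standing where they are.

Things in the scene. Friction and masses are not known exactly. Their poses are not given: they have to be found in the camera images.
- dome: white plastic diffuser dome, round, 23.5 mm high, the top of the stacked spotlight. Origin: centre of its underside; z up. From below: a spigot of 30 mm diameter, 4 mm high, which hangs loosely inside the reflector's mouth; a flange of 36 mm diameter from 4 to 11 mm, whose underside lies on the reflector's rim at the start; then the dome, 31 mm wide and narrowing, to 23.5 mm. Grip the flange from above. About 30 g.
- reflector: shiny grey metal reflector cup, round, 28 mm high, second from the top. Origin: centre of its underside; z up. Foot 30 mm in diameter, widening to a straight band of 46 mm diameter from 14 to 28 mm height, where it can be gripped. Its through bore is 17 mm wide at the bottom and 33 mm at the top. At the start it stands on the LED board, the board's yellow LED inside its bore. About 40 g.
- led_board: green round LED board (potted module), a disc of 56 mm diameter and 8 mm thick, with a yellow LED 12 mm wide standing 2 mm above the middle of its top. Origin: centre of its underside; z up. At the start it lies loose on top of the heat sink, so its underside is 30 mm above the bench; grip it by its edge. About 50 g.
- heat_sink: black finned heat sink, an upright cylinder of 66 mm diameter, 30 mm high, flat on top: the bottom of the stack, standing on the bench. Origin: centre of its underside; z up. Grip it across its diameter. About 200 g. The whole stack is 85.5 mm high.
- optics_dish: small white round dish with a grey pad on its floor, fixed to the bench, 72 mm across; place for the dome. Origin: centre of its underside; floor 6 mm above it, lip 9 mm above it and 60 mm across inside.
- reflector_stand: black round plate of 74 mm diameter with a yellow upright cone at its centre, fixed; place for the reflector. Origin: centre of its underside; the plate's top is 8 mm above it, the cone rises to 20.5 mm and is 9 mm wide at its foot, 3 mm at its tip. The reflector stands on the plate with the cone inside its bore.
- board_nest: blue plate, 80 x 80 mm, with four lugs near its corners and a flush tongue with a red and a black socket on its +x side, fixed; place for the LED board. Origin: centre of the square's underside; floor 10 mm above it, lugs up to 15.5 mm, inner faces of opposite lugs 66 mm apart. Along the plate's own x and y the gaps between lugs, 35 mm wide, are open for fingers.
- thermal_plate: square plate of milled grey aluminium, 96 x 96 mm, with a lighter round patch, four upright steel pins (6 mm thick, on its diagonals, 77 mm clear between opposite ones) and two low brass hose barbs on its +x side, fixed; place for the heat sink. Origin: centre of its underside; top 10 mm above it, pins up to 22 mm. Along its own x and y the sides between the pins are open for fingers.
- flux_bottle: small loose bottle with a black dropper cap, 35 mm wide, 99 mm high; origin at the centre of its underside. A bystander, to be left alone.
- swab_jar: loose clear jar of cotton swabs, 49 mm wide, 88 mm high; origin at the centre of its underside. A bystander, to be left alone.
Not all that is in view belongs to the job. Of the things that look like the led_board, the smallest one is meant.

How it is judged:
By the outcome, as a careful person would: the job done as asked, in the order asked, and still so for the second after the job is handed in, with the robot touching nothing.
It also fails if it takes over 106 s, if anything falls off the work surface, if the arm or the gripper's body presses on something with over 40 N, if the wrist force passes 120 N, or if a joint passes its speed limit or range.

### The arm

A 7-joint arm with a two-finger parallel gripper is mounted at the origin on a cart in front of the work surface, level with it; the furniture and walls round the work are solid. World frame = base frame: x ahead of the robot, y to its left, z up, the work surface at z = 0. Lengths are in mm, angles in degrees, forces in N, time in s.
With the tool pointing down it reaches from about 400 to 850 mm from the base axis. Payload 4.4 kg.
Tool frame: the origin (TCP) lies midway between the tips of the shut fingers; the grasp point (between the pads) lies robot.grasp_offset behind it (robot.grasp_offset is the distance from the TCP to the grasp point, in mm); z points along the fingers, y is the line along which they close (so a half turn about z gives the same grasp; the last joint's range is limited). The gripper opens to 94 mm and grips with 3 to 60 N. Pads are 16 mm wide; open, the fingers measure 119 mm over their backs; the gripper's body (75 mm by 177 mm) begins 78 mm behind the grasp point.
Start: joints at [68.709, 36.005, 2.206, 86.941, -1.547, 57.084, -1.146], TCP at [195.716, -619.85, 176.978] pointing down, gripper open.
Joint ranges: [-175.42, 175.42], [-21.48, 121.26], [-71.46, 75.88], [10.55, 141.38], [-63.04, 243.04], [13.31, 113.54], [-168.57, 168.57]. Speed limits (degrees/s): [147.25, 147.25, 180, 180, 180, 180, 180].

### API

Orientations are given as a 3x3 rotation matrix whose columns are the frame's x, y, z axes.
In Python, from rig import robot, snapshot, job gives the robot as it stands.
- The arm moves only by the tool arm_command, never from a script. Its argument "steps" is a list of rows, each a list of 3 entries, a list of its own where there are three numbers: the shift along the tool's x, y, z in units of 50 mm (1.0 is 50 mm), then the turn, a rotation vector about the tool's x, y, z in units of 6 degrees (1.0 is 6 degrees), then the gripper's target within -1 to 1 (shut at 1, half-way at 0, fully open at -1). A call has 1 to 5 rows; each row is the pose to reach, as a shift and turn from the pose commanded when the call began, along the tool's axes at that moment; what a row does not reach only later rows make up. A row lasts 1/8 s, in which the tool goes at most 62.5 mm and 10.7 degrees, less where a joint would pass 70% of its speed; a pose out of reach is approached as far as the arm can. A call with a gripper value outside its range is refused whole. The fingers move at their own pace and stop on an object; "force" is the grip in N (left out, the last holds). Time passes only in rows, so rows that repeat a pose let the fingers close. It gives the time, the measured TCP pose, the force, the opening and the grip force at its end, in the units of the state.
- robot.state(): the state, without advancing time (a new reading comes with each control period).
- snapshot(name): name is "scene" or "top"; returns a dict with "frame" (384x512x3 uint8, red, green, blue), "z_map" (384x512 float32, mm along the optical axis (not along the pixel's ray), 0 where there is no reading), "fx", "fy", "cx", "cy" (pixels), "world_from_camera" (4x4, takes a point from camera to world coordinates). Camera axes: x right, y up, looking along -z (the intrinsics and any distortion apply to the point x, -y, -z); pixel columns grow to the right and rows downward; lengths in mm; the calibration is good to about 2 mm. A picture is of the moment at which its call begins.
- job.close_job(): hands the job in; it is judged then, once.
The state is a dict: "clock": time; "qpos": joint angles; "qd": joint speeds; "joint_efforts": joint torques, N m; "eef_pos": TCP position; "eef_rot": TCP orientation; "wrist_force": force on the tool from outside, world axes, zero at the start; "wrist_torque": the same for the moment, N m; "opening": finger opening in mm; "finger_force": force on a finger pad.
Only numpy, scipy, OpenCV 4.12 (cv2) and the standard library are available. Lean on these libraries where they do the work, as an engineer would, in place of code of your own. Each camera call takes 0.05 s, during which the arm holds its last target. There are 200 camera calls.

## Working session

There is one attempt and no reset: what is moved stays moved. The work goes in short steps, Python scripts to look and compute and a tool call to move; the robot and the scene stay as the last step left them, time stands still between calls to the robot, and variables do not carry over. Pictures are saved under pics/ and viewed, at most 16 in all, crops included, and the job is handed in when it is done.

Besides the shell and the picture viewer there is one more tool, called after "Request:" in YAML: its name, and indented under it one key for each argument. arm_command: Moves the arm, as the interface text tells. Its arguments: {"type":"object","properties":{"steps":{"type":"array","items":{"type":"array"}},"force":{"type":"number"}},"required":["steps"]}

```bash
mkdir -p pics; cat > h.py <<'E'
import numpy as np, cv2
from rig import robot, snapshot, job
def save(s,n): cv2.imwrite('pics/'+n, s['frame'][:,:,::-1])
def pts(s):
    z=s['z_map'].astype(float); v,u=np.mgrid[:z.shape[0],:z.shape[1]]
    p=np.stack([(u-s['cx'])/s['fx']*z, -(v-s['cy'])/s['fy']*z, -z, np.ones_like(z)],-1)
    w=(p@np.array(s['world_from_camera']).T)[...,:3]; w[z==0]=np.nan
    return w
E
python3 - <<'E'
from h import *
for n in('scene','top'):
    s=snapshot(n); save(s,n+'0.png'); print({k:s[k] for k in s if k not in('frame','z_map')}, (s['z_map']>0).mean())
    np.savez(n+'0.npz',w=pts(s),f=s['frame'])
st=robot.state(); print(st, robot.grasp_offset)
E
```

```text
{'fx': 436.3820177514887, 'fy': 436.3820177514887, 'cx': 260.93567350570316, 'cy': 197.19501382316508, 'world_from_camera': array([[-8.15093935e-01,  2.77531719e-01, -5.08525341e-01,
        -1.33708737e+01],
       [-5.79270780e-01, -3.78013090e-01,  7.22185203e-01,
         7.51648971e+02],
       [ 8.20006535e-03,  8.83222650e-01,  4.68882192e-01,
         5.57143562e+02],
       [ 0.00000000e+00,  0.00000000e+00,  0.00000000e+00,
         1.00000000e+00]])} 0.9710337320963541
{'fx': 443.42867125380275, 'fy': 443.42867125380275, 'cx': 253.63028949119686, 'cy': 192.26089047069073, 'world_from_camera': array([[-1.80476580e-03,  9.94990608e-01, -9.99521508e-02,
         3.69368435e+02],
       [-9.99952635e-01, -8.39698614e-04,  9.69652055e-03,
        -1.00264504e+01],
       [ 9.56401720e-03,  9.99649165e-02,  9.94944996e-01,
         1.46504117e+03],
       [ 0.00000000e+00,  0.00000000e+00,  0.00000000e+00,
         1.00000000e+00]])} 0.99603271484375
{'clock': 0.1, 'qpos': array([68.70901448, 36.0530819 ,  2.20250148, 86.9868542 , -1.54614444,
       57.08464608, -1.14651395]), 'qd': array([ 0.03484094, -0.05010775, -0.03435541, -0.13511332,  0.06499473,
        0.16800878,  0.01750737]), 'joint_efforts': array([ 2.60222798e-03, -5.50789189e+01,  1.14676896e+00, -1.87116212e+01,
       -5.23047312e-02,  1.91930233e-02,  5.77087349e-05]), 'eef_pos': array([ 195.52566506, -619.24403048,  176.17116834]), 'eef_rot': array([[ 9.53606452e-01,  3.01055578e-01, -5.22459266e-04],
       [ 3.01056030e-01, -9.53605157e-01,  1.57198757e-03],
       [-2.49642228e-05, -1.65634701e-03, -9.99998628e-01]]), 'wrist_force': array([ 0.92819338, -0.62602609,  0.7361009 ]), 'wrist_torque': array([ 0.01233605, -0.01185439, -0.02052296]), 'finger_force': 0.0, 'opening': 93.88573045479203} 18.8
```

View pics/scene0.png

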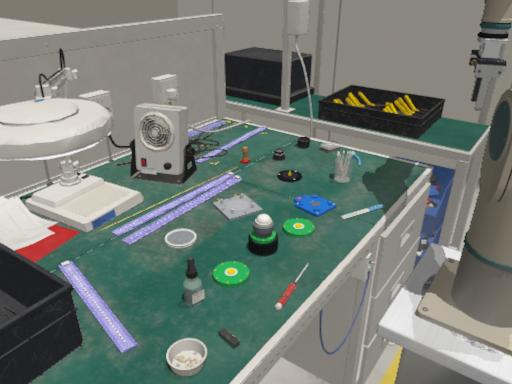

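View pics/top0.png

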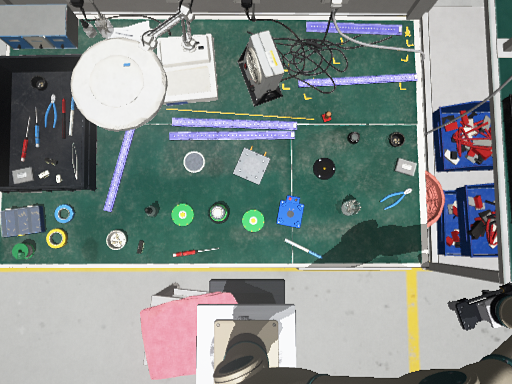

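The scene view shows the stack at (264,235). The top view shows the stack (218,212), dish (194,162), thermal plate (252,166), stand (323,168), nest (290,212), bottle (151,210) and jar (350,207). The green discs at (182,214) and (253,220) are decoys. I'll enlarge the top view and measure.

```bash
python3 - <<'E'
from h import *
d=np.load('top0.npz'); f=d['f'];w=d['w']
c=f[140:245,130:370]; cv2.imwrite('pics/crop.png',cv2.resize(c[:,:,::-1],None,fx=3.3,fy=3.3,interpolation=cv2.INTER_CUBIC))
# raised things per region
for n,(u,v) in dict(stack=(218,212),dish=(194,162),plate=(252,166),stand=(323,168),nest=(290,212),bottle=(151,210),jar=(350,207),d1=(182,214),d2=(253,220)).items():
    r=w[v-25:v+26,u-25:u+26].reshape(-1,3); b=np.nanmedian(r[:,2])
    print(n,w[v,u].round(1),'bench',b.round(1),end=' ')
    m=r[r[:,2]>b+5]; 
    if len(m): print('bbox',m.min(0).round(),m.max(0).round(),len(m))
    else: print()
E
```

```text
stack [446.5  87.7  82.3] bench 2.8 bbox [369.  11.   8.] [533. 175.  90.] 417
dish [616.8 173.5   8.9] bench 2.9 bbox [533.  93.   8.] [701. 258.  18.] 269
plate [603.6 -19.    7. ] bench 4.0 bbox [ 520. -102.    9.] [687.  57.  28.] 545
stand [ 595.4 -253.8   15.8] bench 2.0 bbox [ 513. -339.    7.] [ 681. -172.   22.] 319
nest [ 450.2 -143.5   11.3] bench 3.2 bbox [ 372. -226.    8.] [533. -61.  21.] 503
bottle [453.7 298.8  70.9] bench 2.6 bbox [376. 229.   8.] [540. 393. 102.] 282
jar [ 464.9 -336.2   33.5] bench 1.8 bbox [ 384. -422.    7.] [ 550. -262.   90.] 305
d1 [444.1 210.4  11.5] bench 3.0 bbox [363. 129.   8.] [527. 293.  20.] 413
d2 [424.3 -22.    7.9] bench 2.7 bbox [ 343. -104.    8.] [507.  60.  33.] 413
```

View pics/crop.png

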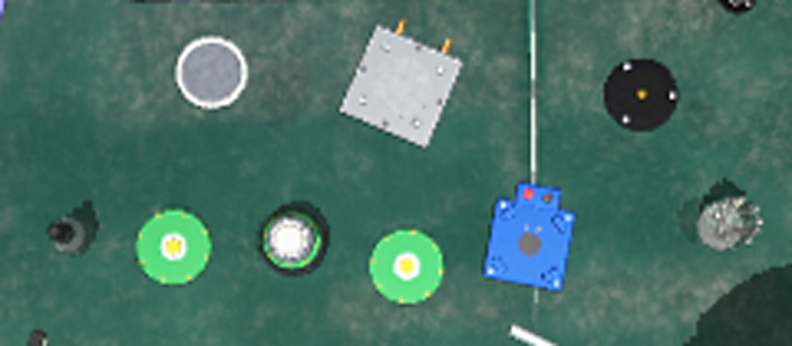

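The crop shows the dish at (212,73), the plate at (403,87) with its barbs up and to the right, the stand at (641,95), the nest at (530,240) with its tongue up, and the stack at (293,240). Next I'll cast mask rays from both cameras.

```bash
cat >> h.py <<'E'
def ray(s,uv,z):
    uv=np.atleast_2d(np.array(uv,float)); T=np.array(s['world_from_camera'])
    d=np.c_[(uv[:,0]-s['cx'])/s['fx'],-(uv[:,1]-s['cy'])/s['fy'],-np.ones(len(uv))]@T[:3,:3].T
    return T[:3,3]+d*((z-T[2,3])/d[:,2])[:,None]
def proj(s,p):
    T=np.array(s['world_from_camera']); c=T[:3,:3].T@(np.array(p,float)-T[:3,3])
    return np.array([s['cx']+s['fx']*c[0]/-c[2], s['cy']-s['fy']*c[1]/-c[2]])
def blob(s,lo,hi,p,z,r):
    """largest colour blob near world p; returns contour cast on plane z"""
    hsv=cv2.cvtColor(s['frame'],cv2.COLOR_RGB2HSV); m=cv2.inRange(hsv,np.array(lo),np.array(hi))
    k=np.zeros_like(m); poly=[proj(s,[p[0]+r*np.cos(a),p[1]+r*np.sin(a),z]) for a in np.arange(0,6.3,.2)]
    cv2.fillPoly(k,[np.int32(poly)],255); m&=k
    cs,_=cv2.findContours(m,cv2.RETR_EXTERNAL,cv2.CHAIN_APPROX_NONE)
    if not cs: return None
    c=max(cs,key=cv2.contourArea)[:,0,:]
    return ray(s,c,z)[:,:2]
def centre(c):
    h=cv2.convexHull(np.float32(c)); M=cv2.moments(h)
    return np.round([M['m10']/M['m00'],M['m01']/M['m00'],2*(cv2.contourArea(h)/np.pi)**.5],1), np.round(cv2.minAreaRect(h)[1],1),round(cv2.minAreaRect(h)[2],1)
E
python3 - <<'E'
from h import *
T=snapshot('top');S=snapshot('scene')
items=dict(dish=([0,0,110],[179,60,255],(617,173),9,50),plate=([0,0,110],[179,50,255],(603,-19),10,72),
 stand=([0,0,0],[179,255,60],(595,-253),8,46),cone=([18,110,90],[35,255,255],(595,-253),17,20),
 nest=([100,120,70],[125,255,255],(450,-143),10,72),dome=([0,0,130],[179,60,255],(446,88),73,30),
 board=([40,90,60],[80,255,255],(446,88),38,32),sink=([0,0,0],[179,255,55],(446,88),30,42),d1=([40,90,90],[80,255,255],(444,210),8,50),d2=([40,90,90],[80,255,255],(424,-22),8,50),
 bottle=([0,0,0],[179,255,60],(450,298),95,20))
for n,a in items.items():
    for q,s in(('top',T),('scene',S)):
        c=blob(s,*a); print(n,q,None if c is None or len(c)<4 else centre(c))
for q,s in(('top',T),('scene',S)):
    c=blob(s,[0,150,120],[8,255,255],(490,-140),10,60); print('red',q,None if c is None else c.mean(0))
    c=blob(s,[8,90,90],[25,255,255],(645,-40),12,70); print('brass',q,None if c is None else c.mean(0))
E
```

```text
dish top (array([617.9, 171.5,  88. ]), array([ 76.8, 101.4]), 20.8)
dish scene (array([619.5, 172.3, 100. ]), array([100. ,  99.8]), 36.2)
plate top (array([606.8, -14.1, 112.3]), array([111.4,  97.2]), 66.5)
plate scene (array([607.5, -21.1, 120.2]), array([101.4, 128.8]), 65.6)
stand top (array([ 595.7, -257.1,   72.2]), array([70. , 70.9]), 89.1)
stand scene (array([ 594.3, -254.6,   73.5]), array([72.1, 73.8]), 9.9)
cone top (array([ 595.2, -256.9,    5.3]), array([4.7, 4.8]), 44.7)
cone scene (array([ 592.2, -253.2,   15.8]), array([ 8.8, 28.6]), 32.3)
nest top (array([ 452.3, -144.6,   98.4]), array([ 81.3, 101.5]), 79.0)
nest scene (array([ 449.2, -142.8,  106.3]), array([ 91.4, 109.9]), 78.0)
dome top (array([445.9,  90.2,  40.4]), array([40.1, 39.8]), 45.2)
dome scene (array([447.2,  87.5,  45. ]), array([36.6, 54.6]), 36.2)
board top (array([447.3,  90.1,  55.2]), array([54.6, 55.1]), 33.8)
board scene (array([445.1,  92. ,  56.1]), array([62.4, 47.1]), 31.3)
sink top (array([457.4,  79.4,  44.6]), array([65.4, 30.8]), 38.8)
sink scene (array([438.7, 104. ,  54.3]), array([66.1, 42. ]), 25.0)
d1 top (array([443.7, 210. ,  76.7]), array([75.6, 75.5]), 89.9)
d1 scene (array([440.9, 210.3,  90.8]), array([94. , 88.5]), 77.3)
d2 top (array([423.9, -21.8,  74.7]), array([72.3, 72.1]), 89.9)
d2 scene (array([425.9, -21.9,  90.6]), array([84.7, 96.4]), 17.6)
bottle top (array([452.5, 301.7,  19.4]), array([22.6, 16.4]), 75.9)
bottle scene (array([447.9, 310.8,  12.6]), array([10.5, 14.8]), 43.2)
red top [ 494.77514386 -142.39851292]
brass top [665.01981546 -15.70656725]
red scene [ 496.55553957 -146.68099058]
brass scene [643.21154826 -58.5036786 ]
```

```bash
python3 - <<'E'
from h import *
T=snapshot('top');S=snapshot('scene')
for q,s in(('top',T),('scene',S)):
    print(q)
    for lo in(150,180,200):
        c=blob(s,[0,0,lo],[179,40,255],(618,172),9,42)
        if c is not None and len(c)>5: print('dish',lo,centre(c), 'ell',np.round(cv2.fitEllipse(np.float32(c))[:2],1))
    for v in(130,150):
      c=blob(s,[0,0,v],[179,35,255],(604,-19),10,72)
      r=cv2.minAreaRect(np.float32(c)); print('plate',centre(c),'rect',np.round(r[0],1)); 
    print(np.round(cv2.boxPoints(r),0).tolist())
    c=blob(s,[100,120,70],[125,255,255],(450,-143),10,72)
    r=cv2.minAreaRect(np.float32(c)); print('nest rect',np.round(r[0],1),r[1],r[2],np.round(cv2.boxPoints(r),0).tolist())
    a=cv2.approxPolyDP(np.float32(cv2.convexHull(np.float32(c))),5,True); print(a[:,0].round().tolist())
    c=blob(s,[40,60,40],[85,255,255],(446,90),38,32); print('board',np.round(cv2.fitEllipse(np.float32(cv2.convexHull(np.float32(c))))[:2],1))
    cv2.imwrite(f'pics/z_{q}.png',cv2.hconcat([cv2.resize(s['frame'][int(p[1])-32:int(p[1])+32,int(p[0])-32:int(p[0])+32,::-1],(390,390),interpolation=cv2.INTER_CUBIC) for p in (proj(s,[604,-19,10]),proj(s,[450,-143,10]))]))
E
```

```text
top
dish 150 (array([618.7, 174.8,  71.2]), array([70.7, 69.6]), 0.5) ell [[618.7 174.7]
 [ 69.6  71.5]]
dish 180 (array([618.7, 174.8,  70.4]), array([70.5, 69.7]), 0.0) ell [[618.9 174.6]
 [ 68.3  70.5]]
dish 200 (array([618.5, 174.4,  69.2]), array([70.6, 66.3]), 0.8) ell [[618.4 174.4]
 [ 67.3  68.8]]
plate (array([605. , -16.3, 107.6]), array([95. , 96.8]), 66.5) rect [604.9 -16.3]
plate (array([604.1, -16.1, 106.1]), array([94.5, 94.5]), 66.8) rect [604.2 -15.9]
[[542.0, -41.0], [629.0, -78.0], [666.0, 9.0], [579.0, 46.0]]
nest rect [ 454.9 -145.3] (81.3431625366211, 101.53929901123047) 78.97284698486328 [[397.0, -175.0], [497.0, -195.0], [513.0, -115.0], [413.0, -96.0]]
[[506.0, -134.0], [490.0, -111.0], [414.0, -97.0], [401.0, -173.0], [473.0, -190.0], [500.0, -174.0]]
board [[449.   92.9]
 [ 60.5  64.3]]
scene
dish 150 (array([617.4, 173.9,  74.9]), array([72. , 74.8]), 36.1) ell [[617.2 173.5]
 [ 71.1  76.6]]
dish 180 (array([617.9, 172.8,  70.4]), array([68. , 72.1]), 43.0) ell [[618.  173.2]
 [ 68.8  69.6]]
dish 200 (array([619.1, 172.5,  66.2]), array([68.1, 61.5]), 42.2) ell [[617.9 173.7]
 [ 65.2  66.2]]
plate (array([606.4, -19.6, 112.4]), array([ 96.9, 106.6]), 66.0) rect [607.  -19.3]
plate (array([605.3, -19.3, 109. ]), array([ 94.3, 103.6]), 66.6) rect [607.2 -19.2]
[[541.0, -42.0], [636.0, -83.0], [673.0, 4.0], [578.0, 45.0]]
nest rect [ 452.1 -144.1] (91.42884063720703, 109.90553283691406) 77.95109558105469 [[389.0, -177.0], [496.0, -200.0], [515.0, -111.0], [408.0, -88.0]]
[[501.0, -172.0], [505.0, -133.0], [486.0, -107.0], [414.0, -89.0], [406.0, -95.0], [398.0, -171.0], [470.0, -195.0]]
board [[448.6  88.3]
 [ 64.5  67.9]]
```

View pics/z_scene.png

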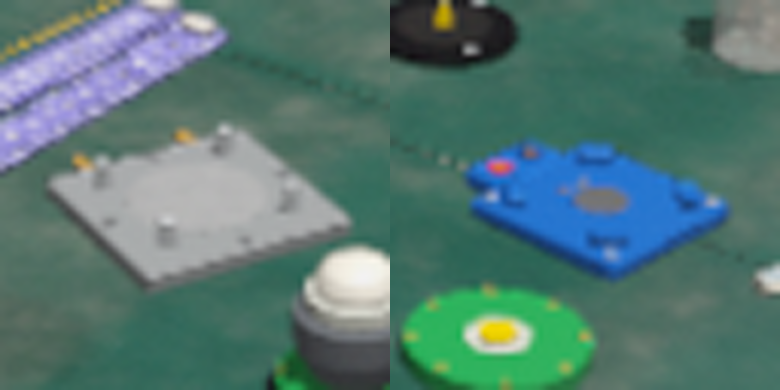

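View pics/z_top.png

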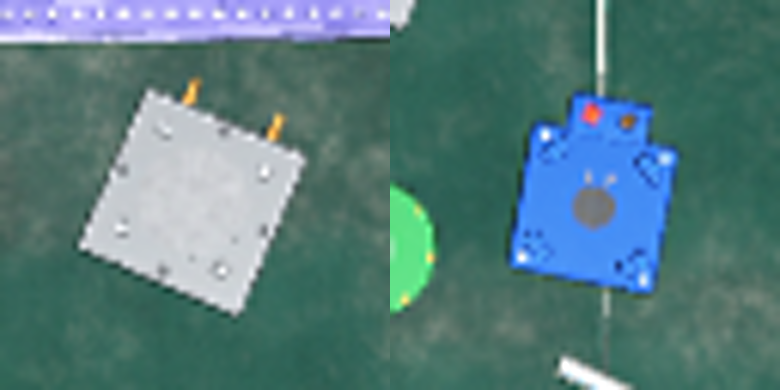

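Plate: centre (605,-17), x-axis at -23°. Nest: centre about (445,-143.5), tongue direction -11°. Dish (618,174), stand (595,-256), stack (446.5,90). The views show clear finger gaps at the plate and the nest. Next is a helper that turns a target pose into move units.

```bash
cat > go.py <<'E'
import sys
from h import *
from scipy.spatial.transform import Rotation as R
def go(x,y,z,yaw,P,M):
    c,s=np.cos(np.radians(yaw)),np.sin(np.radians(yaw))
    Q=np.array([[c,s,0],[s,-c,0],[0,0,-1.]])
    sh=M.T@(np.array([x,y,z])-P)/50; rv=R.from_matrix(M.T@Q).as_rotvec(degrees=True)/6
    print((x,y,z,yaw),sh.round(2).tolist(),rv.round(2).tolist()); return np.array([x,y,z]),Q
st=robot.state(); P,M=st['eef_pos'],st['eef_rot']
print(st['clock'],P.round(1),st['opening'])
for a in sys.argv[1:]: 
    P,M=go(*map(float,a.split(',')),P,M)
E
python3 go.py 400,-400,180,50 446.5,90,180,79
```

```text
0.3 [ 195.6 -619.6  176.7] 94.48145654242396
(400.0, -400.0, 180.0, 50.0) [5.22, -2.96, -0.06] [-0.01, -0.0, -5.41]
(446.5, 90.0, 180.0, 79.0) [8.11, -5.59, 0.0] [0.0, 0.0, -4.83]
```

Request:
arm_command:
  steps:
    - [[5.22,-2.96,-0.06],[0,0,-5.41],-1]
    - [[5.22,-2.96,-0.06],[0,0,-5.41],-1]
    - [[5.22,-2.96,-0.06],[0,0,-5.41],-1]
    - [[5.22,-2.96,-0.06],[0,0,-5.41],-1]
    - [[5.22,-2.96,-0.06],[0,0,-5.41],-1]

```text
clock: 0.92
eef_pos: [401.9, -397.9, 180.2]
eef_rot: [[0.642, 0.767, 0.001], [0.767, -0.642, 0.0], [0.001, 0.0, -1.0]]
wrist_force: [0.4, 0.2, 0.3]
opening: 94.2
finger_force: 0.0
```

```bash
python3 go.py 446.5,90,140,79
```

```text
0.925 [ 401.9 -397.9  180.2] 94.158598158992
(446.5, 90.0, 140.0, 79.0) [8.06, -5.58, 0.81] [0.01, -0.01, -4.82]
```

Request:
arm_command:
  steps:
    - [[4.0,-2.8,0],[0,0,-2.4],-1]
    - [[4.0,-2.8,0],[0,0,-2.4],-1]
    - [[4.0,-2.8,0],[0,0,-2.4],-1]
    - [[4.0,-2.8,0],[0,0,-2.4],-1]
    - [[4.0,-2.8,0],[0,0,-2.4],-1]

```text
clock: 1.55
eef_pos: [422.1, -152.4, 180.4]
eef_rot: [[0.425, 0.905, 0.001], [0.905, -0.425, 0.001], [0.001, 0.0, -1.0]]
wrist_force: [-1.2, -0.8, -0.3]
opening: 94.2
finger_force: 0.0
```

```bash
python3 go.py 446.5,90,140,79
```

```text
1.55 [ 422.1 -152.4  180.4] 94.23749693765207
(446.5, 90.0, 140.0, 79.0) [4.6, -1.62, 0.81] [0.0, -0.01, -2.36]
```

Request:
arm_command:
  steps:
    - [[4.6,-1.62,0.0],[0,0,-2.36],-1]
    - [[4.6,-1.62,0.0],[0,0,-2.36],-1]
    - [[4.6,-1.62,0.81],[0,0,-2.36],-1]
    - [[4.6,-1.62,0.81],[0,0,-2.36],-1]
    - [[4.6,-1.62,0.81],[0,0,-2.36],-1]

```text
clock: 2.17
eef_pos: [447.8, 89.8, 138.6]
eef_rot: [[0.191, 0.982, -0.001], [0.982, -0.191, 0.002], [0.002, -0.001, -1.0]]
wrist_force: [0.4, -0.2, 0.5]
opening: 93.8
finger_force: 0.0
```

```bash
python3 go.py 446.5,90,67.5,79; python3 - <<'E'
from h import *
a=snapshot('top');b=snapshot('scene')
o=[]
for s in(a,b):
    p=proj(s,[446,90,90]).astype(int); o.append(cv2.resize(s['frame'][p[1]-40:p[1]+40,p[0]-40:p[0]+40,::-1],(390,390),interpolation=cv2.INTER_CUBIC))
cv2.imwrite('pics/a1.png',cv2.hconcat(o))
E
```

```text
2.175 [447.8  89.8 138.6] 93.84590286018431
(446.5, 90.0, 67.5, 79.0) [-0.0, -0.02, 1.42] [-0.01, -0.02, -0.0]
```

View pics/a1.png

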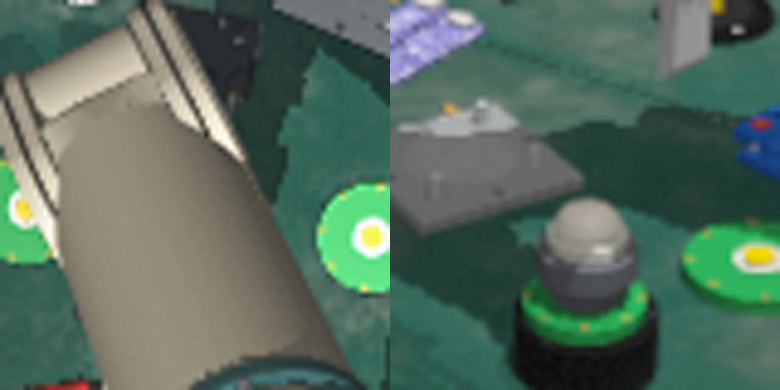

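The left panel shows the arm hiding the stack in the top view. The right panel (scene) shows the stack untouched, with a finger above it at (685,30). Descending and closing gently.

Request:
arm_command:
  steps:
    - [[0,-0.01,0.5],[0,0,0],-1]
    - [[0,-0.01,1.0],[0,0,0],-0.6]
    - [[0,-0.01,1.3],[0,0,0],-0.4]
    - [[0,-0.01,1.41],[0,0,0],-0.1]
    - [[0,-0.01,1.41],[0,0,0],0.0]
  force: 8

```text
clock: 2.9
eef_pos: [447.8, 84.1, 69.2]
eef_rot: [[0.201, 0.98, 0.0], [0.98, -0.201, -0.001], [-0.001, 0.0, -1.0]]
wrist_force: [1.1, 0.4, -0.2]
opening: 57.4
finger_force: 0.0
```

```bash
python3 go.py 446.5,90,67.3,79; python3 - <<'E'
from h import *
s=snapshot('scene')
p=proj(s,[446,90,75]).astype(int); cv2.imwrite('pics/a2.png',cv2.resize(s['frame'][p[1]-30:p[1]+30,p[0]-30:p[0]+30,::-1],(480,480),interpolation=cv2.INTER_CUBIC))
E
```

```text
2.9 [447.8  84.1  69.2] 57.3709952854563
(446.5, 90.0, 67.3, 79.0) [0.11, -0.05, 0.04] [0.0, 0.01, -0.1]
```

View pics/a2.png

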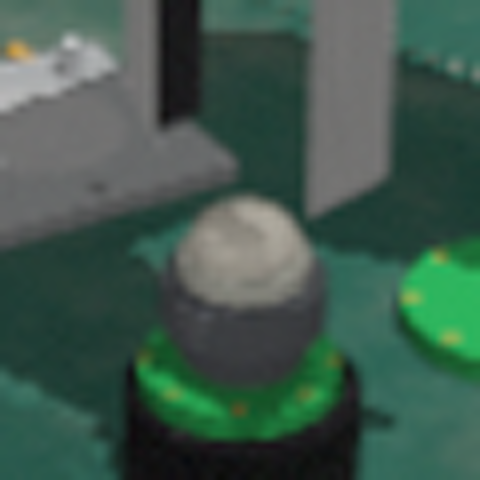

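The fingers at (165-390, 0-215) look higher in the picture than the flange at (245,270). I'll check their true height in the depth map.

```bash
python3 - <<'E'
from h import *
s=snapshot('scene'); st=robot.state(); P=st['eef_pos'];M=st['eef_rot']; print(st['clock'],P,st['opening'],st['qd'].round(1))
o=proj(s,[446,90,75]).astype(int)-30
for n,q in(('tcp',P),('tip+',P+M[:,1]*28.7),('tip-',P-M[:,1]*28.7),('dome',[446.5,90,70]),('domeTop',[446.5,90,85.5])): print(n,((proj(s,q)-o)*8).round())
w=pts(s)
for (u,v) in((350,180),(350,100),(185,110),(180,60),(245,270),(245,220),(240,330)): print((u,v),w[o[1]+v//8,o[0]+u//8].round(1))
E
```

```text
3.0 [448.06205131  84.90260991  69.62249665] 49.54264831238806 [-0.5 -0.1 -0.3 -0.  -0.  -0.1 -0.1]
tcp [246. 252.]
tip+ [175. 212.]
tip- [320. 294.]
dome [240. 261.]
domeTop [241. 211.]
(350, 180) [410.4  95.5 111. ]
(350, 100) [411.3  95.1 133.9]
(185, 110) [474.5  77.2 103.3]
(180, 60) [472.8  83.4 121.3]
(245, 270) [437.3 103.1  78.6]
(245, 220) [446.6  90.1  83.9]
(240, 330) [433.1 108.8  63.2]
```

```bash
python3 - <<'E'
from h import *
s=snapshot('scene'); st=robot.state(); P=st['eef_pos'];M=st['eef_rot']; print(st['clock'],P.round(1),st['opening'])
print('start TCP px',proj(s,[195.7,-619.8,177]))
w=pts(s)
m=(abs(w[...,0]-446)<70)&(abs(w[...,1]-90)<40)&(w[...,2]>60)
r=w[m]; 
for lo,hi in((380,425),(425,465),(465,510)):
    q=r[(r[:,0]>=lo)&(r[:,0]<hi)]; print(lo,len(q),np.percentile(q[:,2],[0,5,50]).round() if len(q) else '', np.median(q,0).round())
f=s['frame'].copy()
for q in(P,P+M[:,1]*st['opening']/2,P-M[:,1]*st['opening']/2): cv2.circle(f,tuple(int(round(t)) for t in proj(s,q)),1,(255,0,0),-1)
o=proj(s,[446,90,100]).astype(int)
a=cv2.resize(f[o[1]-45:o[1]+45,o[0]-45:o[0]+45,::-1],(450,450),interpolation=cv2.INTER_CUBIC)
g=np.load('scene0.npz')['f']; b=cv2.resize(g[0:110,422:512,::-1],(368,450))
cv2.imwrite('pics/a3.png',cv2.hconcat([a,b]))
E
```

```text
3.05 [448.   85.2  69.7] 47.791090764050956
start TCP px [473.44873608 114.81363356]
380 4095 [ 61. 152. 368.] [413. 104. 368.]
425 2749 [ 60.  73. 347.] [438. 119. 347.]
465 987 [ 61. 112. 212.] [476.  94. 212.]
```

View pics/a3.png

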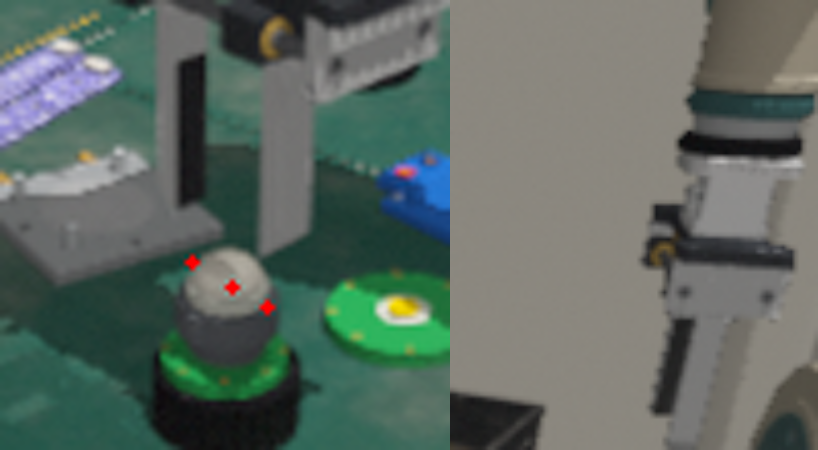

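The scene picture shows the fingertips at (185,205) and (285,250), while the state's TCP projects (red) to (232,287). The tips look about 30 mm higher than reported. A gentle close here is a harmless test, so I'll settle in position first and then close.

Request:
arm_command:
  steps:
    - [[0.1,-0.03,0],[0,0,0],0.0]
    - [[0.1,-0.03,0],[0,0,0],0.0]
    - [[0.1,-0.03,0],[0,0,0],0.12]
    - [[0.1,-0.03,0],[0,0,0],0.2]
    - [[0.1,-0.03,0],[0,0,0],0.26]
  force: 4

```text
clock: 3.68
eef_pos: [446.9, 90.7, 69.0]
eef_rot: [[0.199, 0.98, -0.0], [0.98, -0.199, -0.0], [-0.0, -0.0, -1.0]]
wrist_force: [-0.1, -0.2, 0.1]
opening: 35.1
finger_force: 0.0
```

Request:
arm_command:
  steps:
    - [[0,0,0],[0,0,0],0.3]
    - [[0,0,0],[0,0,0],0.3]

```text
clock: 3.92
eef_pos: [446.9, 90.7, 69.0]
eef_rot: [[0.199, 0.98, -0.0], [0.98, -0.199, 0.0], [-0.0, -0.0, -1.0]]
wrist_force: [0.7, 0.6, 0.7]
opening: 32.8
finger_force: 0.0
```

```bash
python3 - <<'E'
from h import *
s=snapshot('scene'); st=robot.state(); P=st['eef_pos'];M=st['eef_rot']; print(st['clock'],P.round(1),st['opening'],st['finger_force'],st['wrist_force'])
f=s['frame'].copy()
o=proj(s,[446,90,100]).astype(int)
cv2.imwrite('pics/a4.png',cv2.resize(f[o[1]-35:o[1]+35,o[0]-35:o[0]+35,::-1],(490,490),interpolation=cv2.INTER_CUBIC))
E
```

```text
3.975 [446.9  90.7  69. ] 32.85289328566318 0.0 [-0.45699444 -0.02583313 -0.02999706]
```

View pics/a4.png

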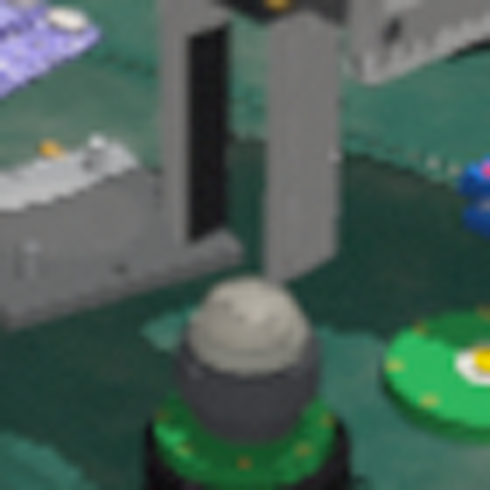

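The opening is 32.8 mm with no force, which is under the 36 mm flange, so the fingers really are above the dome. In the picture the tips sit at (268,283)-(337,250) and about (188,242). I'll quantify the real tip offset by casting those corners onto the finger planes.

```bash
python3 - <<'E'
from h import *
s=snapshot('scene'); st=robot.state(); P=st['eef_pos'];M=st['eef_rot']
o=proj(s,[446,90,100]).astype(int)-35
T=np.array(s['world_from_camera'])
def rp(u,v,off):
    u=o[0]+u/7-.5;v=o[1]+v/7-.5
    d=T[:3,:3]@np.array([(u-s['cx'])/s['fx'],-(v-s['cy'])/s['fy'],-1]); n=M[:,1]; c=T[:3,3]
    p=c+d*(n@(P+n*off-c))/(n@d); return p.round(1), (M.T@(p-P)).round(1)
print('back face L/R',rp(268,283,-28.9),rp(337,250,-28.9))
print('back face up L/R',rp(268,30,-28.9),rp(337,30,-28.9))
print('pad L/R',rp(188,242,16.4),rp(230,232,16.4), rp(160,212,16.4))
w=pts(s); 
m=w[o[1]+10:o[1]+35,o[0]+40:o[0]+47]; print('depth of back face in tool frame', np.nanmedian(((m.reshape(-1,3)-P)@M),0).round(1), ((m[20,3]-P)@M).round(1))
E
```

```text
back face L/R (array([422.4, 115.1, 109.1]), array([ 18.9, -28.9, -40.1])) (array([416.7,  87.2, 109.3]), array([ -9.4, -28.9, -40.3]))
back face up L/R (array([422.7, 116.6, 191.2]), array([  20.5,  -28.9, -122.2])) (array([417.2,  89.7, 182.5]), array([  -6.9,  -28.9, -113.5]))
pad L/R (array([464.8,  96.5, 100.2]), array([  9.2,  16.4, -31.2])) (array([461.4,  79.3,  97.1]), array([ -8.3,  16.4, -28.1])) (array([467.1, 107.7, 114.9]), array([ 20.6,  16.4, -45.9]))
depth of back face in tool frame [  4.  -27.7 -75.9] [  2.3 -26.7 -56.1]
```

Request:
arm_command:
  steps:
    - [[0,0,-0.5],[0,0,0],0.3]
    - [[0,0,-1.0],[0,0,0],0.3]
    - [[0,0,-1.2],[0,0,0],0.6]
    - [[0,0,-1.2],[0,0,0],1]

```text
clock: 4.53
eef_pos: [447.3, 90.7, 129.3]
eef_rot: [[0.199, 0.98, 0.001], [0.98, -0.199, 0.0], [0.0, 0.001, -1.0]]
wrist_force: [0.1, -0.4, -0.1]
opening: 16.4
finger_force: 0.0
```

```bash
python3 go.py 545,130,128,79 545,130,50,79
```

```text
4.525 [447.3  90.7 129.3] 16.379943572540952
(545.0, 130.0, 128.0, 79.0) [1.16, 1.76, 0.03] [0.01, -0.0, -0.08]
(545.0, 130.0, 50.0, 79.0) [0.0, 0.0, 1.56] [0.0, 0.0, 0.0]
```

Request:
arm_command:
  steps:
    - [[1.16,1.76,0],[0,0,0],1]
    - [[1.16,1.76,0],[0,0,0],1]
    - [[1.16,1.76,0],[0,0,0],1]
    - [[1.16,1.76,0.8],[0,0,0],1]
    - [[1.16,1.76,1.4],[0,0,0],1]

```text
clock: 5.15
eef_pos: [542.4, 129.0, 56.9]
eef_rot: [[0.199, 0.98, -0.003], [0.98, -0.199, -0.001], [-0.002, -0.003, -1.0]]
wrist_force: [0.5, 0.3, 0.6]
opening: 0.5
finger_force: 0.0
```

Request:
arm_command:
  steps:
    - [[0,0,0.2],[0,0,0],1]
    - [[0,0,0.4],[0,0,0],1]
    - [[0,0,0.4],[0,0,0],1]
    - [[0,0,0.4],[0,0,0],1]

```text
clock: 5.65
eef_pos: [545.3, 130.3, 39.8]
eef_rot: [[0.199, 0.98, 0.001], [0.98, -0.199, 0.0], [0.001, 0.001, -1.0]]
wrist_force: [-0.0, 0.5, -0.7]
opening: 0.7
finger_force: 0.0
```

```bash
python3 - <<'E'
from h import *
s=snapshot('scene'); st=robot.state(); P=st['eef_pos'];M=st['eef_rot']; print(st['clock'],P.round(1),st['opening'],st['finger_force'],st['wrist_force'])
f=s['frame'].copy(); c=proj(s,P)
o=c.astype(int); print((c-o+35)*7, (proj(s,P+[0,0,28])-o+35)*7)
cv2.imwrite('pics/a5.png',cv2.resize(f[o[1]-35:o[1]+35,o[0]-35:o[0]+35,::-1],(490,490),interpolation=cv2.INTER_CUBIC))
E
```

```text
5.7 [545.3 130.3  39.8] 0.5973272285233809 0.0 [ 0.17444874 -0.78484055  0.23211596]
[247.35323059 246.0658623 ] [243.82270263 170.42332935]
```

View pics/a5.png

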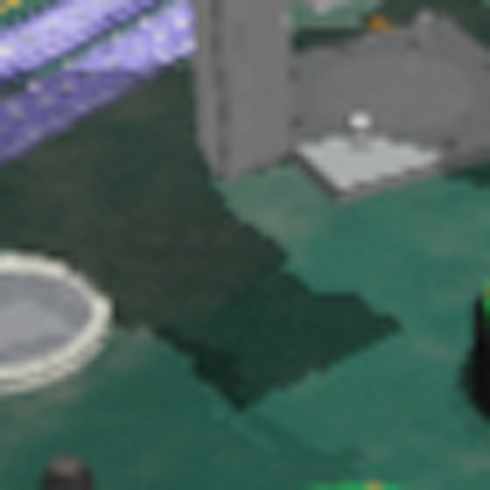

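The fingertips show at about (245,165), against the reported TCP at (247,246): about 29 mm higher. Touching the bench will give the exact figure.

Request:
arm_command:
  steps:
    - [[0,0,0.5],[0,0,0],1]
    - [[0,0,0.9],[0,0,0],1]
    - [[0,0,0.9],[0,0,0],1]
    - [[0,0,0.9],[0,0,0],1]

```text
clock: 6.2
eef_pos: [545.4, 130.4, -5.1]
eef_rot: [[0.199, 0.98, 0.001], [0.98, -0.199, 0.0], [0.001, 0.001, -1.0]]
wrist_force: [0.6, 0.4, -0.3]
opening: 0.8
finger_force: 0.0
```

Request:
arm_command:
  steps:
    - [[0,0,0.05],[0,0,0],1]
    - [[0,0,0.1],[0,0,0],1]
    - [[0,0,0.15],[0,0,0],1]
    - [[0,0,0.15],[0,0,0],1]

```text
clock: 6.7
eef_pos: [544.5, 130.1, -13.7]
eef_rot: [[0.199, 0.98, -0.0], [0.98, -0.199, -0.0], [-0.0, -0.0, -1.0]]
wrist_force: [-0.9, -0.7, -0.3]
opening: 0.2
finger_force: 0.0
```

Request:
arm_command:
  steps:
    - [[0,0,0.06],[0,0,0],1]
    - [[0,0,0.12],[0,0,0],1]
    - [[0,0,0.12],[0,0,0],1]

```text
clock: 7.08
eef_pos: [544.4, 130.0, -19.9]
eef_rot: [[0.199, 0.98, -0.001], [0.98, -0.199, -0.0], [-0.0, -0.001, -1.0]]
wrist_force: [-0.6, -0.3, 0.2]
opening: 0.6
finger_force: 0.0
```

Request:
arm_command:
  steps:
    - [[0,0,0.05],[0,0,0],1]
    - [[0,0,0.05],[0,0,0],1]

```text
clock: 7.32
eef_pos: [544.6, 130.1, -22.2]
eef_rot: [[0.199, 0.98, -0.0], [0.98, -0.199, -0.0], [-0.0, -0.0, -1.0]]
wrist_force: [-0.2, -0.3, -0.3]
opening: 0.7
finger_force: 0.0
```

Request:
arm_command:
  steps:
    - [[0,0,0.05],[0,0,0],1]
    - [[0,0,0.05],[0,0,0],1]

```text
clock: 7.58
eef_pos: [544.6, 130.1, -24.7]
eef_rot: [[0.199, 0.98, -0.0], [0.98, -0.199, -0.0], [-0.0, -0.0, -1.0]]
wrist_force: [0.3, -0.1, -0.1]
opening: 0.7
finger_force: 0.0
```

Request:
arm_command:
  steps:
    - [[0,0,0.04],[0,0,0],1]
    - [[0,0,0.04],[0,0,0],1]

```text
clock: 7.82
eef_pos: [544.6, 130.1, -26.7]
eef_rot: [[0.199, 0.98, -0.0], [0.98, -0.199, -0.0], [-0.0, -0.0, -1.0]]
wrist_force: [0.8, -0.1, 0.7]
opening: 0.2
finger_force: 0.0
```

Request:
arm_command:
  steps:
    - [[0,0,0.03],[0,0,0],1]
    - [[0,0,0.03],[0,0,0],1]

```text
clock: 8.07
eef_pos: [544.7, 130.2, -28.0]
eef_rot: [[0.199, 0.98, 0.0], [0.98, -0.199, 0.0], [0.0, 0.0, -1.0]]
wrist_force: [-0.3, -0.2, 0.5]
opening: 0.7
finger_force: 0.0
```

Request:
arm_command:
  steps:
    - [[0,0,0.03],[0,0,0],1]
    - [[0,0,0.03],[0,0,0],1]

```text
clock: 8.32
eef_pos: [544.7, 130.1, -28.3]
eef_rot: [[0.199, 0.98, 0.0], [0.98, -0.199, -0.0], [-0.0, 0.001, -1.0]]
wrist_force: [-2.7, -0.1, 12.4]
opening: 0.2
finger_force: 5.9
```

The bench is at reported z = -28.2, so true tip z = reported z + 28.2. I'll put that into the helper and go back to the dome.

Request:
arm_command:
  steps:
    - [[0,0,-1],[0,0,0],1]
    - [[0,0,-2.0],[0,0,0],0]
    - [[0,0,-2.6],[0,0,0],-0.6]
    - [[0,0,-2.6],[0,0,0],-0.6]

```text
clock: 8.82
eef_pos: [546.6, 130.6, 102.8]
eef_rot: [[0.199, 0.98, 0.005], [0.98, -0.199, 0.001], [0.002, 0.005, -1.0]]
wrist_force: [0.3, 0.8, -0.5]
opening: 26.9
finger_force: 0.0
```

```bash
sed -i "s/P,M=st\['eef_pos'\],st/P,M=st['eef_pos']+[0,0,28.2],st/" go.py; python3 go.py 446.5,90,130,79 446.5,90,67.5,79
```

```text
8.825 [546.6 130.6 131. ] 26.860687754116995
(446.5, 90.0, 130.0, 79.0) [-1.19, -1.8, 0.01] [0.04, -0.02, -0.08]
(446.5, 90.0, 67.5, 79.0) [0.0, 0.0, 1.25] [0.0, 0.0, 0.0]
```

Request:
arm_command:
  steps:
    - [[-1.18,-1.78,0],[0,0,0],-0.4]
    - [[-1.18,-1.78,0],[0,0,0],-0.4]
    - [[-1.18,-1.78,0],[0,0,0],-0.4]
    - [[-1.18,-1.78,0],[0,0,0],-0.4]
    - [[-1.18,-1.78,0],[0,0,0],-0.4]

```text
clock: 9.45
eef_pos: [446.9, 90.7, 100.2]
eef_rot: [[0.199, 0.98, 0.001], [0.98, -0.199, 0.001], [0.001, 0.001, -1.0]]
wrist_force: [-0.8, 0.1, 0.6]
opening: 65.7
finger_force: 0.0
```

```bash
python3 go.py 446.5,90,67.5,79
```

```text
9.45 [446.9  90.7 128.4] 65.68281665910283
(446.5, 90.0, 67.5, 79.0) [-0.02, -0.01, 1.22] [0.01, -0.01, -0.07]
```

Request:
arm_command:
  steps:
    - [[-0.01,0,0.5],[0,0,0],-0.4]
    - [[-0.01,0,0.9],[0,0,0],-0.4]
    - [[-0.01,0,1.2],[0,0,0],-0.2]
    - [[-0.01,0,1.2],[0,0,0],0]
    - [[-0.01,0,1.2],[0,0,0],0.1]
  force: 8

```text
clock: 10.07
eef_pos: [446.3, 89.9, 40.7]
eef_rot: [[0.198, 0.98, 0.001], [0.98, -0.198, 0.0], [0.0, 0.001, -1.0]]
wrist_force: [0.2, -0.3, 1.1]
opening: 43.1
finger_force: 0.0
```

```bash
python3 go.py 446.5,90,67.3,79
```

```text
10.075 [446.3  89.9  68.9] 43.06141973669604
(446.5, 90.0, 67.3, 79.0) [0.0, 0.0, 0.03] [0.01, -0.0, -0.07]
```

Request:
arm_command:
  steps:
    - [[0,0,0.03],[0,0,0],0.18]
    - [[0,0,0.03],[0,0,0],0.24]
    - [[0,0,0.03],[0,0,0],0.5]
    - [[0,0,0.03],[0,0,0],0.6]

```text
clock: 10.58
eef_pos: [446.1, 89.5, 39.3]
eef_rot: [[0.199, 0.98, 0.001], [0.98, -0.199, 0.0], [0.0, 0.001, -1.0]]
wrist_force: [0.4, 0.6, 1.8]
opening: 35.4
finger_force: 8.0
```

Request:
arm_command:
  steps:
    - [[0,0,-0.1],[0,0,0],0.6]
    - [[0,0,-0.4],[0,0,0],0.6]
    - [[0,0,-0.8],[0,0,0],0.6]
    - [[0,0,-1.2],[0,0,0],0.6]
    - [[0,0,-1.2],[0,0,0],0.6]
  force: 12

```text
clock: 11.2
eef_pos: [446.5, 89.7, 100.1]
eef_rot: [[0.199, 0.98, 0.003], [0.98, -0.199, 0.001], [0.001, 0.003, -1.0]]
wrist_force: [0.2, -0.8, -0.5]
opening: 35.3
finger_force: 12.0
```

```bash
python3 go.py 618.2,174,125,79; python3 - <<'E'
from h import *
s=snapshot('scene'); o=proj(s,[446,90,80]).astype(int)
cv2.imwrite('pics/a6.png',cv2.resize(s['frame'][o[1]-45:o[1]+45,o[0]-45:o[0]+45,::-1],(450,450),interpolation=cv2.INTER_CUBIC))
E
```

```text
11.2 [446.5  89.7 128.3] 35.28339956863236
(618.2, 174.0, 125.0, 79.0) [2.34, 3.03, 0.08] [0.02, -0.01, -0.08]
```

View pics/a6.png

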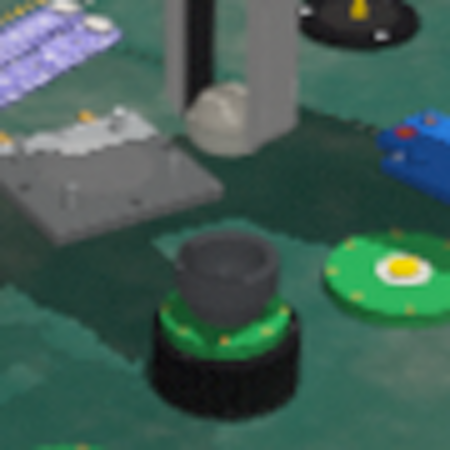

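The picture shows the dome held between the fingers at (225,120), and the rest of the stack undisturbed with the reflector mouth at (228,255). Carrying the dome to the dish.

Request:
arm_command:
  steps:
    - [[0.6,0.75,0],[0,0,0],0.6]
    - [[1.2,1.5,0],[0,0,0],0.6]
    - [[1.8,2.3,0.04],[0,0,0],0.6]
    - [[2.34,3.03,0.08],[0,0,0],0.6]
    - [[2.34,3.03,0.08],[0,0,0],0.6]

```text
clock: 11.88
eef_pos: [618.8, 175.7, 92.9]
eef_rot: [[0.198, 0.98, -0.0], [0.98, -0.198, 0.001], [0.001, -0.0, -1.0]]
wrist_force: [-1.2, -0.4, -0.6]
opening: 35.0
finger_force: 12.0
```

Request:
arm_command:
  steps:
    - [[0,0,0.4],[0,0,0],0.6]
    - [[0,0,0.8],[0,0,0],0.6]
    - [[0,0,1.2],[0,0,0],0.6]
    - [[0,0,1.6],[0,0,0],0.6]
    - [[0,0,1.6],[0,0,0],0.6]

```text
clock: 12.5
eef_pos: [615.5, 173.3, 12.9]
eef_rot: [[0.199, 0.98, -0.004], [0.98, -0.199, -0.001], [-0.002, -0.003, -1.0]]
wrist_force: [-0.5, -0.4, -0.2]
opening: 35.3
finger_force: 12.0
```

```bash
python3 go.py 618.2,174,12.2,79;  python3 - <<'E'
from h import *
s=snapshot('top')
c=blob(s,[0,0,180],[179,40,255],(618,172),9,42); print('dish lip?',centre(c))
E
```

```text
12.5 [615.5 173.3  41.1] 35.34985591959261
(618.2, 174.0, 12.2, 79.0) [0.03, 0.05, 0.58] [-0.03, 0.02, -0.08]Traceback (most recent call last):
  File "<stdin>", line 3, in <module>
  File "h.py", line 27, in centre
    return np.round([M['m10']/M['m00'],M['m01']/M['m00'],2*(cv2.contourArea(h)/np.pi)**.5],1), np.round(cv2.minAreaRect(h)[1],1),round(cv2.minAreaRect(h)[2],1)
                     ~~~~~~~~^~~~~~~~~
ZeroDivisionError: float division by zero
```

Request:
arm_command:
  steps:
    - [[0.01,0.02,0.2],[0,0,0],0.6]
    - [[0.01,0.02,0.4],[0,0,0],0.6]
    - [[0.01,0.02,0.5],[0,0,0],0.6]
    - [[0.01,0.02,0.5],[0,0,0],0.6]
    - [[0.01,0.02,0.5],[0,0,0],0.6]

```text
clock: 13.18
eef_pos: [618.6, 174.5, -9.8]
eef_rot: [[0.199, 0.98, 0.0], [0.98, -0.199, 0.0], [0.0, 0.0, -1.0]]
wrist_force: [0.2, 1.2, 0.0]
opening: 35.4
finger_force: 12.0
```

```bash
python3 go.py 618.2,174,11.5,79
```

```text
13.175 [618.6 174.5  18.4] 35.364952174478375
(618.2, 174.0, 11.5, 79.0) [-0.01, -0.01, 0.14] [0.0, -0.0, -0.08]
```

Request:
arm_command:
  steps:
    - [[-0.01,-0.01,0.06],[0,0,0],0.6]
    - [[-0.01,-0.01,0.11],[0,0,0],0.6]
    - [[-0.01,-0.01,0.13],[0,0,0],0.6]
    - [[-0.01,-0.01,0.13],[0,0,0],0.6]

```text
clock: 13.68
eef_pos: [617.8, 173.9, -16.5]
eef_rot: [[0.199, 0.98, -0.0], [0.98, -0.199, -0.0], [-0.0, -0.0, -1.0]]
wrist_force: [-0.2, -0.4, 0.4]
opening: 35.1
finger_force: 12.0
```

Request:
arm_command:
  steps:
    - [[0,0,0.015],[0,0,0],0.6]
    - [[0,0,0.015],[0,0,0],0.6]

```text
clock: 13.92
eef_pos: [617.9, 173.9, -16.6]
eef_rot: [[0.199, 0.98, 0.0], [0.98, -0.199, -0.0], [-0.0, 0.0, -1.0]]
wrist_force: [-0.7, -0.5, 5.8]
opening: 35.4
finger_force: 12.0
```

Contact with the pad (5.8 N). I'll release gently and lift.

Request:
arm_command:
  steps:
    - [[0,0,0.0],[0,0,0],0.22]
    - [[0,0,0.0],[0,0,0],0.1]
    - [[0,0,0.0],[0,0,0],-0.1]
    - [[0,0,-0.2],[0,0,0],-0.2]
    - [[0,0,-1.0],[0,0,0],-0.4]

```text
clock: 14.55
eef_pos: [615.9, 173.3, 31.6]
eef_rot: [[0.198, 0.98, -0.004], [0.98, -0.198, -0.001], [-0.002, -0.004, -1.0]]
wrist_force: [0.1, -0.1, 0.9]
opening: 62.8
finger_force: 0.0
```

Request:
arm_command:
  steps:
    - [[0,0,-1.0],[0,0,0],-0.4]
    - [[0,0,-1.3],[0,0,0],-0.4]
    - [[0,0,-1.3],[0,0,0],-0.4]

```text
clock: 14.92
eef_pos: [618.5, 174.1, 99.0]
eef_rot: [[0.199, 0.98, 0.002], [0.98, -0.199, 0.001], [0.001, 0.002, -1.0]]
wrist_force: [-0.3, 0.6, 0.5]
opening: 66.0
finger_force: 0.0
```

```bash
python3 go.py 446.5,90,120,79; python3 - <<'E'
from h import *
s=snapshot('scene')
c=blob(s,[0,0,185],[179,45,255],(618,174),9,40); print('dish',centre(c))
w=pts(s); m=(np.hypot(w[...,0]-618,w[...,1]-174)<30)&(w[...,2]>12)&(w[...,2]<45); print(np.median(w[m],0).round(1),w[m][:,2].max())
print('dome top',w[m][w[m][:,2]>22].mean(0))
E
```

```text
14.925 [618.5 174.1 127.2] 66.01064817913232
(446.5, 90.0, 120.0, 79.0) [-2.33, -3.04, 0.13] [0.02, -0.01, -0.08]
dish (array([609.4, 180.1,  55.6]), array([68.7, 43.4]), 50.9)
[611.2 181.7  22.5] 31.317869062847876
dome top [614.32092168 178.75379328  26.57081091]
```

Request:
arm_command:
  steps:
    - [[-1.1,-1.5,0],[0,0,0],-0.4]
    - [[-2.33,-3.04,0.0],[0,0,0],-0.4]
    - [[-2.33,-3.04,0.13],[0,0,0],-0.4]
    - [[-2.33,-3.04,0.13],[0,0,0],-0.4]
    - [[-2.33,-3.04,0.13],[0,0,0],-0.4]

```text
clock: 15.6
eef_pos: [445.7, 90.0, 90.6]
eef_rot: [[0.199, 0.98, -0.001], [0.98, -0.199, 0.0], [-0.0, -0.001, -1.0]]
wrist_force: [-0.3, 0.3, -0.4]
opening: 65.9
finger_force: 0.0
```

```bash
python3 go.py 446.5,90,43,79; python3 - <<'E'
from h import *
s=snapshot('scene')
w=pts(s); m=(np.hypot(w[...,0]-446,w[...,1]-90)<35)&(w[...,2]>62)&(w[...,2]<72); print(m.sum(),w[m].min(0).round(1),w[m].max(0).round(1))
c=blob(s,[40,60,40],[85,255,255],(446,90),38,32); print('board',np.round(cv2.fitEllipse(np.float32(cv2.convexHull(np.float32(c))))[:2],1))
E
```

```text
15.6 [445.7  90.  118.8] 65.92612865049807
(446.5, 90.0, 43.0, 79.0) [0.0, 0.02, 1.52] [-0.01, 0.0, -0.08]
137 [423.4  69.1  62.1] [469.4 113.9  68.3]
board [[448.7  88.1]
 [ 64.6  68.2]]
```

Request:
arm_command:
  steps:
    - [[0,0.01,0.5],[0,0,0],-0.4]
    - [[0,0.01,0.9],[0,0,0],-0.4]
    - [[0,0.01,1.3],[0,0,0],-0.4]
    - [[0,0.01,1.45],[0,0,0],-0.3]
    - [[0,0.01,1.45],[0,0,0],-0.2]
  force: 10

```text
clock: 16.27
eef_pos: [446.8, 90.4, 18.2]
eef_rot: [[0.198, 0.98, -0.0], [0.98, -0.198, 0.0], [0.0, -0.0, -1.0]]
wrist_force: [-0.4, -0.3, 0.1]
opening: 57.1
finger_force: 0.0
```

```bash
python3 go.py 446.5,90.5,43.5,79
```

```text
16.275 [446.8  90.4  46.4] 57.08649266027911
(446.5, 90.5, 43.5, 79.0) [0.0, -0.01, 0.06] [-0.0, -0.0, -0.07]
```

Request:
arm_command:
  steps:
    - [[0,-0.01,0.05],[0,0,0],-0.1]
    - [[0,-0.01,0.05],[0,0,0],0.0]
    - [[0,-0.01,0.05],[0,0,0],0.2]
    - [[0,-0.01,0.05],[0,0,0],0.5]
    - [[0,-0.01,0.05],[0,0,0],0.5]

```text
clock: 16.9
eef_pos: [446.1, 90.0, 16.5]
eef_rot: [[0.199, 0.98, 0.001], [0.98, -0.199, 0.0], [0.0, 0.001, -1.0]]
wrist_force: [0.1, 0.6, 3.2]
opening: 45.4
finger_force: 10.0
```

Request:
arm_command:
  steps:
    - [[0,0,-0.1],[0,0,0],0.5]
    - [[0,0,-0.5],[0,0,0],0.5]
    - [[0,0,-1.0],[0,0,0],0.5]
    - [[0,0,-1.4],[0,0,0],0.5]
    - [[0,0,-1.4],[0,0,0],0.5]
  force: 15

```text
clock: 17.52
eef_pos: [446.7, 90.1, 87.4]
eef_rot: [[0.199, 0.98, 0.003], [0.98, -0.199, 0.001], [0.001, 0.003, -1.0]]
wrist_force: [-0.7, 0.0, -1.0]
opening: 45.0
finger_force: 15.0
```

```bash
python3 go.py 520,-85,112,79 595,-256,112,79; python3 - <<'E'
from h import *
s=snapshot('scene')
w=pts(s); m=(np.hypot(w[...,0]-446,w[...,1]-90)<40)&(w[...,2]<100);print('max z of rest',np.percentile(w[m][:,2],[90,99]))
c=blob(s,[40,60,40],[85,255,255],(446,90),38,34); print('board',np.round(cv2.fitEllipse(np.float32(cv2.convexHull(np.float32(c))))[:2],1),centre(c))
E
```

```text
17.525 [446.7  90.1 115.6] 45.0315149955869
(520.0, -85.0, 112.0, 79.0) [-3.14, 2.13, 0.07] [0.02, -0.01, -0.08]
(595.0, -256.0, 112.0, 79.0) [-3.07, 2.13, 0.0] [0.0, 0.0, 0.0]
max z of rest [39.14808264 40.82718239]
board [[448.4  89.1]
 [ 68.7  71.2]] (array([448.6,  88.9,  68.8]), array([68.3, 68.8]), 36.1)
```

Request:
arm_command:
  steps:
    - [[-0.8,0.5,0],[0,0,0],0.5]
    - [[-1.6,1.1,0],[0,0,0],0.5]
    - [[-2.4,1.6,0],[0,0,0],0.5]
    - [[-3.1,2.13,0],[0,0,0],0.5]
    - [[-3.1,2.13,0],[0,0,0],0.5]

```text
clock: 18.2
eef_pos: [519.4, -87.2, 84.7]
eef_rot: [[0.205, 0.979, -0.001], [0.979, -0.205, -0.001], [-0.002, -0.001, -1.0]]
wrist_force: [-0.8, 0.6, 0.2]
opening: 45.3
finger_force: 15.0
```

Request:
arm_command:
  steps:
    - [[-0.8,0.5,0],[0,0,0],0.5]
    - [[-1.6,1.1,0],[0,0,0],0.5]
    - [[-2.4,1.6,0],[0,0,0],0.5]
    - [[-3.1,2.13,0],[0,0,0],0.5]
    - [[-3.1,2.13,0],[0,0,0],0.5]

```text
clock: 18.82
eef_pos: [592.5, -259.1, 84.5]
eef_rot: [[0.203, 0.979, -0.001], [0.979, -0.203, -0.001], [-0.001, -0.001, -1.0]]
wrist_force: [-0.7, 0.8, -0.3]
opening: 44.9
finger_force: 15.0
```

```bash
python3 go.py 595,-256,40,79
```

```text
18.825 [ 592.5 -259.1  112.7] 44.87446297170869
(595.0, -256.0, 40.0, 79.0) [0.07, 0.04, 1.45] [-0.01, 0.01, -0.12]
```

Request:
arm_command:
  steps:
    - [[0.05,0.03,0.4],[0,0,0],0.5]
    - [[0.05,0.03,0.8],[0,0,0],0.5]
    - [[0.05,0.03,1.2],[0,0,0],0.5]
    - [[0.05,0.03,1.48],[0,0,0],0.5]
    - [[0.05,0.03,1.48],[0,0,0],0.5]

```text
clock: 19.45
eef_pos: [593.8, -253.4, 10.6]
eef_rot: [[0.198, 0.98, -0.003], [0.98, -0.198, 0.001], [0.0, -0.003, -1.0]]
wrist_force: [-0.1, 0.5, -0.8]
opening: 44.7
finger_force: 15.0
```

Request:
arm_command:
  steps:
    - [[0,0,0],[0,0,0],0.5]
    - [[0,0,0],[0,0,0],0.5]

```text
clock: 19.7
eef_pos: [595.6, -254.3, 13.1]
eef_rot: [[0.199, 0.98, 0.002], [0.98, -0.199, -0.001], [-0.0, 0.002, -1.0]]
wrist_force: [0.4, 0.3, -1.1]
opening: 45.0
finger_force: 15.0
```

```bash
python3 go.py 595,-256,15.5,79; python3 - <<'E'
from h import *
s=snapshot('scene'); st=robot.state()
c=blob(s,[18,110,90],[35,255,255],(595,-256),17,25); print(None if c is None else c.mean(0))
c=proj(s,[595,-256,30]).astype(int)
cv2.imwrite('pics/b1.png',cv2.resize(s['frame'][c[1]-35:c[1]+35,c[0]-35:c[0]+35,::-1],(560,560),interpolation=cv2.INTER_CUBIC))
for n,p in(('cone foot',[595,-256,8]),('tip',[595,-256,20.5])): print(n,(proj(s,p)-c+35)*8)
E
```

```text
19.7 [ 595.6 -254.3   41.3] 44.98759299889398
(595.0, -256.0, 15.5, 79.0) [-0.04, -0.01, 0.52] [0.02, 0.0, -0.08]
[ 593.31324528 -253.94337498]
cone foot [280.17243287 339.00071749]
tip [281.47198134 308.29905756]
```

View pics/b1.png

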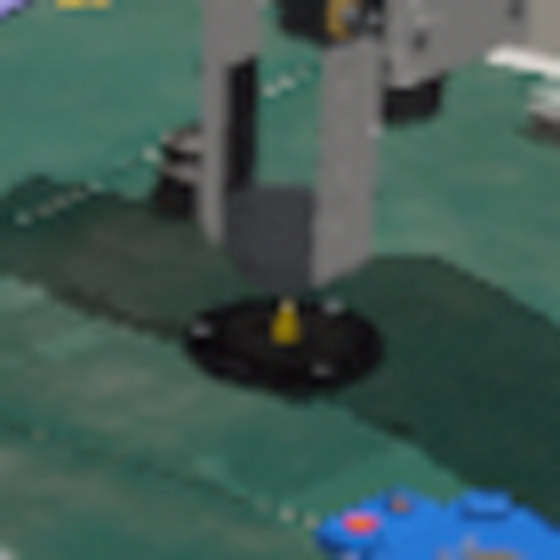

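The reflector hangs at about (288,235) over the cone at (287,320), so they line up within about 1 mm. Lowering it.

Request:
arm_command:
  steps:
    - [[-0.03,-0.01,0.15],[0,0,0],0.5]
    - [[-0.03,-0.01,0.3],[0,0,0],0.5]
    - [[-0.03,-0.01,0.45],[0,0,0],0.5]
    - [[-0.03,-0.01,0.5],[0,0,0],0.5]
    - [[-0.03,-0.01,0.5],[0,0,0],0.5]

```text
clock: 20.38
eef_pos: [594.0, -255.3, -12.9]
eef_rot: [[0.199, 0.98, -0.0], [0.98, -0.199, 0.0], [0.0, -0.0, -1.0]]
wrist_force: [-0.4, -0.1, -1.1]
opening: 44.8
finger_force: 15.0
```

```bash
python3 go.py 595,-256,14.7,79
```

```text
20.375 [ 594.  -255.3   15.3] 44.77098253019869
(595.0, -256.0, 14.7, 79.0) [-0.01, 0.02, 0.01] [-0.0, -0.0, -0.08]
```

Request:
arm_command:
  steps:
    - [[-0.01,0.01,0.015],[0,0,0],0.5]
    - [[-0.01,0.01,0.03],[0,0,0],0.5]

```text
clock: 20.62
eef_pos: [594.7, -255.8, -13.5]
eef_rot: [[0.199, 0.98, 0.0], [0.98, -0.199, -0.0], [0.0, 0.0, -1.0]]
wrist_force: [-2.2, 2.2, 9.0]
opening: 45.0
finger_force: 15.0
```

Contact. Releasing and lifting.

Request:
arm_command:
  steps:
    - [[0,0,0.0],[0,0,0],0.0]
    - [[0,0,0.0],[0,0,0],-0.1]
    - [[0,0,0.0],[0,0,0],-0.3]
    - [[0,0,-0.1],[0,0,0],-0.4]
    - [[0,0,-0.8],[0,0,0],-0.5]

```text
clock: 21.25
eef_pos: [592.4, -255.3, 24.2]
eef_rot: [[0.199, 0.98, -0.005], [0.98, -0.199, 0.002], [0.001, -0.005, -1.0]]
wrist_force: [0.5, -0.7, 0.5]
opening: 69.9
finger_force: 0.0
```

Request:
arm_command:
  steps:
    - [[0,0,-1.0],[0,0,0],-0.5]
    - [[0,0,-1.4],[0,0,0],-0.5]
    - [[0,0,-1.4],[0,0,0],-0.5]

```text
clock: 21.62
eef_pos: [595.9, -256.5, 97.8]
eef_rot: [[0.199, 0.98, 0.004], [0.98, -0.199, -0.002], [-0.001, 0.004, -1.0]]
wrist_force: [-0.9, -0.1, -0.2]
opening: 70.6
finger_force: 0.0
```

```bash
python3 go.py 520,-85,110,79 446.5,90,110,79;  python3 - <<'E'
from h import *
s=snapshot('scene')
w=pts(s); m=(np.hypot(w[...,0]-595,w[...,1]+256)<35)&(w[...,2]>32)&(w[...,2]<44); print(m.sum(),w[m].min(0).round(1),w[m].max(0).round(1), (w[m].min(0)+w[m].max(0))/2)
E
```

```text
21.625 [ 595.9 -256.5  126. ] 70.64192468449495
(520.0, -85.0, 110.0, 79.0) [3.06, -2.17, 0.31] [0.04, 0.01, -0.08]
(446.5, 90.0, 110.0, 79.0) [3.16, -2.11, 0.0] [0.0, 0.0, 0.0]
67 [ 572.4 -275.4   32.1] [ 617.7 -229.2   38.5] [ 595.04155737 -252.28181239   35.29717229]
```

Request:
arm_command:
  steps:
    - [[3.1,-2.15,0.1],[0,0,0],-0.5]
    - [[3.1,-2.15,0.1],[0,0,0],-0.5]
    - [[3.1,-2.15,0.1],[0,0,0],-0.5]
    - [[3.1,-2.15,0.1],[0,0,0],-0.5]

```text
clock: 22.18
eef_pos: [516.7, -77.2, 89.6]
eef_rot: [[0.19, 0.982, -0.005], [0.982, -0.19, 0.003], [0.002, -0.005, -1.0]]
wrist_force: [0.4, -0.1, 0.0]
opening: 70.4
finger_force: 0.0
```

Request:
arm_command:
  steps:
    - [[3.12,-2.13,0.1],[0,0,0],-0.5]
    - [[3.12,-2.13,0.1],[0,0,0],-0.5]
    - [[3.12,-2.13,0.1],[0,0,0],-0.5]
    - [[3.12,-2.13,0.1],[0,0,0],-0.5]
    - [[3.12,-2.13,0.1],[0,0,0],-0.5]

```text
clock: 22.8
eef_pos: [446.9, 90.2, 85.1]
eef_rot: [[0.199, 0.98, -0.001], [0.98, -0.199, -0.001], [-0.001, -0.001, -1.0]]
wrist_force: [-0.1, -0.5, 0.2]
opening: 70.4
finger_force: 0.0
```

```bash
python3 go.py 446.5,90,31.6,79;
```

```text
22.8 [446.9  90.2 113.3] 70.37308725751012
(446.5, 90.0, 31.6, 79.0) [-0.0, -0.01, 1.63] [-0.01, 0.01, -0.08]
```

Request:
arm_command:
  steps:
    - [[0,-0.01,0.5],[0,0,0],-0.5]
    - [[0,-0.01,1.0],[0,0,0],-0.5]
    - [[0,-0.01,1.4],[0,0,0],-0.5]
    - [[0,-0.01,1.55],[0,0,0],-0.45]
    - [[0,-0.01,1.55],[0,0,0],-0.4]
  force: 10

```text
clock: 23.42
eef_pos: [446.3, 90.0, 7.8]
eef_rot: [[0.201, 0.98, -0.001], [0.98, -0.201, -0.001], [-0.001, -0.001, -1.0]]
wrist_force: [-0.7, -0.5, 0.8]
opening: 65.8
finger_force: 0.0
```

Request:
arm_command:
  steps:
    - [[0,0,0],[0,0,0],-0.35]
    - [[0,0,0],[0,0,0],-0.35]

```text
clock: 23.68
eef_pos: [446.6, 91.4, 8.9]
eef_rot: [[0.199, 0.98, 0.001], [0.98, -0.199, 0.0], [0.001, 0.001, -1.0]]
wrist_force: [0.3, -0.1, 0.7]
opening: 63.5
finger_force: 0.0
```

```bash
python3 go.py 446.5,90,31.7,79;
```

```text
23.675 [446.6  91.4  37.1] 63.54672867248916
(446.5, 90.0, 31.7, 79.0) [-0.03, 0.0, 0.11] [0.01, -0.01, -0.08]
```

Request:
arm_command:
  steps:
    - [[-0.02,0,0.05],[0,0,0],-0.3]
    - [[-0.02,0,0.1],[0,0,0],-0.3]
    - [[-0.02,0,0.1],[0,0,0],-0.25]
    - [[-0.02,0,0.1],[0,0,0],-0.25]

```text
clock: 24.18
eef_pos: [445.8, 90.5, 3.2]
eef_rot: [[0.199, 0.98, -0.0], [0.98, -0.199, -0.0], [-0.0, -0.0, -1.0]]
wrist_force: [-0.5, 0.2, -0.8]
opening: 58.7
finger_force: 0.1
```

Request:
arm_command:
  steps:
    - [[0,0,0],[0,0,0],-0.2]
    - [[0,0,0],[0,0,0],-0.1]
    - [[0,0,0],[0,0,0],0.2]
    - [[0,0,0],[0,0,0],0.2]

```text
clock: 24.68
eef_pos: [445.9, 90.5, 3.3]
eef_rot: [[0.199, 0.98, 0.0], [0.98, -0.199, 0.0], [0.0, 0.0, -1.0]]
wrist_force: [-0.1, 0.3, -0.5]
opening: 55.6
finger_force: 10.0
```

Request:
arm_command:
  steps:
    - [[0,0,-0.1],[0,0,0],0.2]
    - [[0,0,-0.4],[0,0,0],0.2]
    - [[0,0,-0.8],[0,0,0],0.2]
    - [[0,0,-1.2],[0,0,0],0.2]
    - [[0,0,-1.2],[0,0,0],0.2]
  force: 20

```text
clock: 25.3
eef_pos: [446.9, 90.6, 64.4]
eef_rot: [[0.199, 0.98, 0.003], [0.98, -0.199, 0.001], [0.001, 0.003, -1.0]]
wrist_force: [-0.2, 0.9, -0.6]
opening: 55.4
finger_force: 20.0
```

```bash
python3 go.py 445,-143.5,92,79; python3 - <<'E'
from h import *
s=snapshot('scene')
w=pts(s); m=(np.hypot(w[...,0]-446,w[...,1]-90)<33)&(w[...,2]<60);print('max z of rest',np.percentile(w[m][:,2],[50,90,99]))
c=blob(s,[40,60,40],[85,255,255],(446,90),90,45); print('board at 90',None if c is None else centre(c))
g=blob(s,[0,0,60],[179,110,170],(445,-143.5),10,22); print(None if g is None else g.mean(0))
E
```

```text
25.3 [446.9  90.6  92.6] 55.42810392925044
(445.0, -143.5, 92.0, 79.0) [-4.6, 0.9, 0.01] [0.03, -0.01, -0.08]
max z of rest [29.45360399 31.44455516 32.19157978]
board at 90 (array([444.6,  88.7,  85.7]), array([77.8, 91.4]), 17.6)
[ 446.50940912 -147.14605848]
```

Request:
arm_command:
  steps:
    - [[-1.0,0.2,0],[0,0,0],0.2]
    - [[-2.0,0.4,0],[0,0,0],0.2]
    - [[-3.0,0.6,0],[0,0,0],0.2]
    - [[-4.0,0.8,0],[0,0,0],0.2]
    - [[-4.6,0.9,0],[0,0,0],0.2]

```text
clock: 25.98
eef_pos: [443.0, -146.7, 62.2]
eef_rot: [[0.202, 0.979, -0.002], [0.979, -0.202, -0.0], [-0.001, -0.002, -1.0]]
wrist_force: [0.3, 0.3, -1.8]
opening: 55.0
finger_force: 20.0
```

Request:
arm_command:
  steps:
    - [[0,0,0.3],[0,0,0],0.2]
    - [[0,0,0.7],[0,0,0],0.2]
    - [[0,0,1.0],[0,0,0],0.2]
    - [[0,0,1.0],[0,0,0],0.2]
    - [[0,0,1.0],[0,0,0],0.2]

```text
clock: 26.6
eef_pos: [444.1, -143.7, 13.1]
eef_rot: [[0.198, 0.98, -0.0], [0.98, -0.198, 0.0], [0.0, -0.0, -1.0]]
wrist_force: [0.1, 0.1, 0.1]
opening: 55.4
finger_force: 20.0
```

```bash
python3 go.py 445,-143.5,20,79; python3 - <<'E'
from h import *
s=snapshot('scene')
c=proj(s,[445,-143.5,25]).astype(int)
cv2.imwrite('pics/b2.png',cv2.resize(s['frame'][c[1]-35:c[1]+35,c[0]-35:c[0]+35,::-1],(560,560),interpolation=cv2.INTER_CUBIC))
for p in([445,-143.5,10],[445,-143.5,50]): print((proj(s,p)-c+35.5)*8)
E
```

```text
26.6 [ 444.1 -143.7   41.3] 55.37323449557411
(445.0, -143.5, 20.0, 79.0) [0.01, 0.02, 0.43] [-0.0, -0.0, -0.07]
[283.00896902 331.82363043]
[291.27714655 222.35230959]
```

View pics/b2.png

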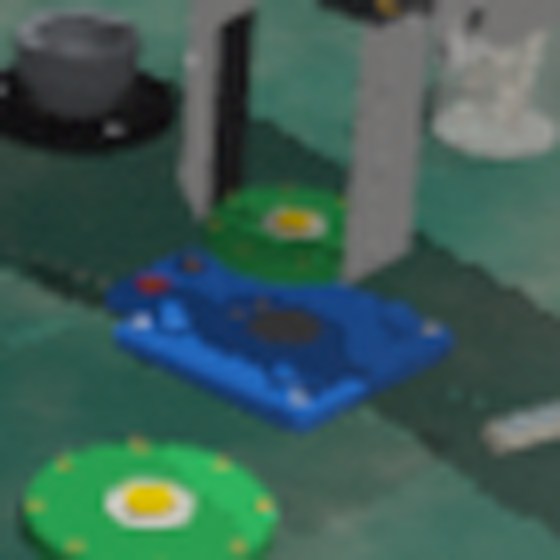

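The board is level with its LED at (295,222), over the nest centre at (285,327). That matches the projection within about 1 mm. The reflector stands upright on its stand at (75,65). Lowering the board.

Request:
arm_command:
  steps:
    - [[0.01,0.01,0.15],[0,0,0],0.2]
    - [[0.01,0.01,0.3],[0,0,0],0.2]
    - [[0.01,0.01,0.45],[0,0,0],0.2]
    - [[0.01,0.01,0.52],[0,0,0],0.2]
    - [[0.01,0.01,0.52],[0,0,0],0.2]

```text
clock: 27.28
eef_pos: [444.5, -143.4, -13.1]
eef_rot: [[0.199, 0.98, -0.001], [0.98, -0.199, 0.0], [0.0, -0.001, -1.0]]
wrist_force: [0.6, 0.2, -1.3]
opening: 54.9
finger_force: 20.0
```

Request:
arm_command:
  steps:
    - [[0,0,0],[0,0,0],0.2]
    - [[0,0,0],[0,0,0],0.2]

```text
clock: 27.52
eef_pos: [445.0, -143.5, -12.6]
eef_rot: [[0.199, 0.98, 0.0], [0.98, -0.199, -0.0], [0.0, 0.0, -1.0]]
wrist_force: [-0.9, 0.2, -1.1]
opening: 55.2
finger_force: 20.0
```

```bash
python3 go.py 445,-143.5,11.5,79
```

```text
27.525 [ 445.  -143.5   15.6] 55.22272835008541
(445.0, -143.5, 11.5, 79.0) [0.0, -0.0, 0.08] [0.0, -0.0, -0.08]
```

Request:
arm_command:
  steps:
    - [[0,0,0.04],[0,0,0],0.2]
    - [[0,0,0.075],[0,0,0],0.2]
    - [[0,0,0.075],[0,0,0],0.2]

```text
clock: 27.9
eef_pos: [444.7, -143.5, -16.6]
eef_rot: [[0.199, 0.98, -0.0], [0.98, -0.199, 0.0], [-0.0, -0.0, -1.0]]
wrist_force: [0.3, 0.5, -1.4]
opening: 55.2
finger_force: 20.0
```

Request:
arm_command:
  steps:
    - [[0,0,0.01],[0,0,0],0.2]
    - [[0,0,0.01],[0,0,0],0.2]

```text
clock: 28.15
eef_pos: [444.8, -143.5, -16.8]
eef_rot: [[0.199, 0.98, 0.0], [0.98, -0.199, -0.0], [-0.0, 0.0, -1.0]]
wrist_force: [-0.1, -0.4, 4.0]
opening: 55.1
finger_force: 20.0
```

Seated. Releasing in place, then lifting.

Request:
arm_command:
  steps:
    - [[0,0,0],[0,0,0],-0.22]
    - [[0,0,0],[0,0,0],-0.35]
    - [[0,0,0],[0,0,0],-0.5]
    - [[0,0,-0.1],[0,0,0],-0.6]
    - [[0,0,-0.6],[0,0,0],-0.7]

```text
clock: 28.78
eef_pos: [443.8, -143.1, 12.6]
eef_rot: [[0.198, 0.98, -0.003], [0.98, -0.198, 0.001], [0.0, -0.003, -1.0]]
wrist_force: [0.3, 0.2, 1.0]
opening: 79.6
finger_force: 0.0
```

Request:
arm_command:
  steps:
    - [[0,0,-0.8],[0,0,0],-0.8]
    - [[0,0,-1.2],[0,0,0],-0.9]
    - [[0,0,-1.2],[0,0,0],-1]

```text
clock: 29.15
eef_pos: [446.0, -144.0, 74.3]
eef_rot: [[0.199, 0.98, 0.003], [0.98, -0.199, -0.001], [-0.0, 0.003, -1.0]]
wrist_force: [0.6, -0.0, -0.3]
opening: 93.4
finger_force: 0.0
```

```bash
python3 go.py 446.5,90,85,67;  python3 - <<'E'
from h import *
s=snapshot('scene')
c=blob(s,[40,60,40],[85,255,255],(445,-143.5),18,33); print('board',centre(c))
w=pts(s); m=(np.hypot(w[...,0]-445,w[...,1]+143.5)<26);print('z',np.percentile(w[m][:,2],[10,50,90]))
c=blob(s,[18,110,90],[35,255,255],(445,-143.5),20,15); print('led',c.mean(0))
E
```

```text
29.15 [ 446.  -144.   102.5] 93.42994221319454
(446.5, 90.0, 85.0, 67.0) [4.59, -0.92, 0.35] [0.03, -0.0, 1.92]
board (array([ 443.5, -145.3,   60.5]), array([53. , 68.5]), 24.2)
z [-587.91917265 -457.52506933  254.94631104]
led [ 445.13520405 -144.56393683]
```

Request:
arm_command:
  steps:
    - [[1.0,-0.2,0],[0,0,0.5],-1]
    - [[2.0,-0.4,0.1],[0,0,1],-1]
    - [[3.0,-0.6,0.2],[0,0,1.5],-1]
    - [[4.0,-0.8,0.3],[0,0,1.92],-1]
    - [[4.59,-0.92,0.35],[0,0,1.92],-1]

```text
clock: 29.82
eef_pos: [444.2, 93.2, 54.2]
eef_rot: [[0.388, 0.922, -0.002], [0.922, -0.388, 0.0], [-0.001, -0.002, -1.0]]
wrist_force: [0.3, 0.4, -1.0]
opening: 93.9
finger_force: 0.0
```

Request:
arm_command:
  steps:
    - [[0,0,0],[0,0,0],-1]
    - [[0,0,0.3],[0,0,0],-1]
    - [[0,0,0.6],[0,0,0],-1]
    - [[0,0,0.6],[0,0,0],-1]
    - [[0,0,0.6],[0,0,0],-1]

```text
clock: 30.45
eef_pos: [445.3, 89.6, 25.5]
eef_rot: [[0.392, 0.92, -0.0], [0.92, -0.392, -0.001], [-0.001, -0.0, -1.0]]
wrist_force: [-0.0, -0.8, -0.0]
opening: 94.1
finger_force: 0.0
```

```bash
python3 go.py 446.5,90,4,67;  python3 - <<'E'
from h import *
s=snapshot('scene')
w=pts(s); m=(np.hypot(w[...,0]-446,w[...,1]-90)<45)&(w[...,2]>24)&(w[...,2]<34); print(m.sum(),np.percentile(w[m],[1,99],axis=0).round(1), np.percentile(w[m],[1,99],axis=0).mean(0))
E
```

```text
30.45 [445.3  89.6  53.7] 94.10330942182306
(446.5, 90.0, 4.0, 67.0) [0.02, 0.02, 0.99] [-0.0, 0.01, -0.01]
400 [[415.1  61.1  24.4]
 [477.  122.7  32.6]] [446.06994081  91.88298933  28.48137881]
```

Request:
arm_command:
  steps:
    - [[0.03,0.01,0.3],[0,0,0],-1]
    - [[0.03,0.01,0.6],[0,0,0],-1]
    - [[0.03,0.01,0.85],[0,0,0],-1]
    - [[0.03,0.01,0.96],[0,0,0],-0.9]
    - [[0.03,0.01,0.96],[0,0,0],-0.7]
  force: 15

```text
clock: 31.12
eef_pos: [446.1, 91.7, -23.0]
eef_rot: [[0.39, 0.921, -0.001], [0.921, -0.39, -0.0], [-0.0, -0.001, -1.0]]
wrist_force: [0.0, 0.4, 0.2]
opening: 82.7
finger_force: 0.0
```

Request:
arm_command:
  steps:
    - [[0,0,0],[0,0,0],-0.5]
    - [[0,0,0],[0,0,0],-0.45]
    - [[0,0,0],[0,0,0],-0.3]
    - [[0,0,0],[0,0,0],0]
    - [[0,0,0],[0,0,0],0]

```text
clock: 31.75
eef_pos: [446.8, 91.8, -22.2]
eef_rot: [[0.39, 0.921, 0.001], [0.921, -0.39, 0.0], [0.0, 0.001, -1.0]]
wrist_force: [1.3, -0.8, 4.5]
opening: 65.6
finger_force: 15.0
```

Request:
arm_command:
  steps:
    - [[0,0,0],[0,0,0],0]
    - [[0,0,-0.2],[0,0,0],0]
    - [[0,0,-0.6],[0,0,0],0]
    - [[0,0,-1.1],[0,0,0],0]
    - [[0,0,-1.1],[0,0,0],0]
  force: 35

```text
clock: 32.38
eef_pos: [447.3, 92.0, 33.7]
eef_rot: [[0.391, 0.921, 0.003], [0.921, -0.391, 0.001], [0.002, 0.002, -1.0]]
wrist_force: [0.7, -0.4, -2.6]
opening: 65.5
finger_force: 35.0
```

```bash
python3 go.py 605,-17,62,67
```

```text
32.375 [447.3  92.   61.9] 65.45642001953549
(605.0, -17.0, 62.0, 67.0) [-0.77, 3.75, 0.01] [0.02, -0.02, 0.0]
```

Request:
arm_command:
  steps:
    - [[-0.17,0.9,0],[0,0,0],0]
    - [[-0.35,1.8,0],[0,0,0],0]
    - [[-0.55,2.7,0],[0,0,0],0]
    - [[-0.77,3.75,0],[0,0,0],0]
    - [[-0.77,3.75,0],[0,0,0],0]

```text
clock: 33.0
eef_pos: [606.6, -21.5, 30.9]
eef_rot: [[0.396, 0.918, 0.002], [0.918, -0.396, -0.002], [-0.001, 0.002, -1.0]]
wrist_force: [-0.7, -0.2, -3.4]
opening: 65.8
finger_force: 35.0
```

Request:
arm_command:
  steps:
    - [[0,0,0.15],[0,0,0],0]
    - [[0,0,0.3],[0,0,0],0]
    - [[0,0,0.3],[0,0,0],0]
    - [[0,0,0.3],[0,0,0],0]

```text
clock: 33.5
eef_pos: [603.7, -16.3, 17.5]
eef_rot: [[0.39, 0.921, -0.0], [0.921, -0.39, 0.0], [-0.0, -0.0, -1.0]]
wrist_force: [0.0, -0.3, -2.1]
opening: 65.3
finger_force: 35.0
```

```bash
python3 go.py 605,-17,26,67; python3 - <<'E'
from h import *
s=snapshot('scene')
a=[605,-17]
c=proj(s,[*a,25]).astype(int)
cv2.imwrite('pics/b3.png',cv2.resize(s['frame'][c[1]-40:c[1]+40,c[0]-40:c[0]+40,::-1],(560,560),interpolation=cv2.INTER_CUBIC))
for p in([*a,10],[*a,40],[*a,70]): print((proj(s,p)-c+40.5)*7)
E
```

```text
33.5 [603.7 -16.3  45.7] 65.32772452813859
(605.0, -17.0, 26.0, 67.0) [-0.0, 0.03, 0.39] [-0.0, 0.0, 0.01]
[286.44840099 321.02663178]
[284.95352416 248.96591229]
[283.42034484 175.05881618]
```

View pics/b3.png

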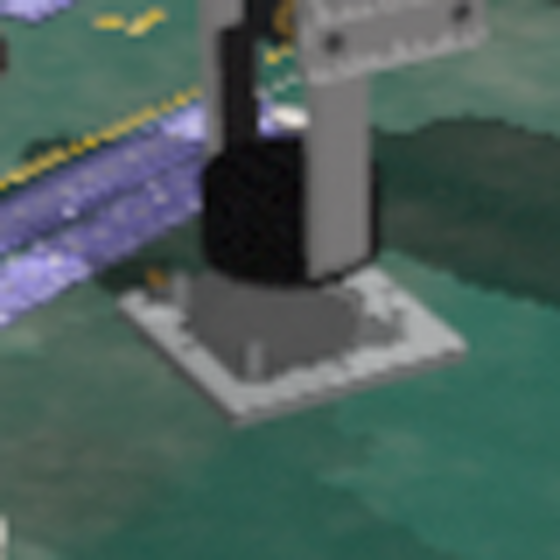

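The sink is held upright, spanning columns 202-382 (centre 292), over the plate spanning 117-468 (centre 292), so it is aligned laterally. I'll check the other direction numerically, then lower it.

```bash
python3 - <<'E'
from h import *
s=snapshot('scene'); st=robot.state(); P=st['eef_pos']; print(P.round(1))
b=P[2]+28.2-6
g=s['frame'].max(2)
c=proj(s,[P[0],P[1],b]).round(1); u0,v0=c.astype(int); print('bottom centre px',c,'top centre',proj(s,[P[0],P[1],b+30]).round(1))
for u in range(u0-12,u0+14,2): print(u,[int(x) for x in g[v0-26:v0+14:1,u]])
# predicted front-bottom point
d=np.array(s['world_from_camera'])[:2,3]-P[:2]; d/=np.linalg.norm(d); print('pred front',proj(s,[*(P[:2]+33*d),b]).round(1),'v rows from',v0-26)
E
```

```text
[604.1 -16.6  17.8]
bottom centre px [236.4 195.2] top centre [236.2 184.7]
224 [109, 109, 109, 119, 136, 129, 171, 205, 204, 203, 186, 125, 119, 93, 100, 102, 79, 89, 101, 109, 121, 76, 47, 48, 49, 47, 49, 55, 59, 62, 70, 78, 79, 78, 78, 78, 77, 80, 78, 84]
226 [92, 95, 101, 102, 100, 101, 100, 100, 103, 113, 111, 112, 97, 37, 11, 15, 18, 18, 12, 16, 16, 17, 18, 17, 14, 17, 15, 14, 23, 49, 74, 78, 78, 79, 79, 80, 80, 82, 81, 79]
228 [28, 28, 30, 26, 30, 30, 27, 28, 29, 28, 27, 25, 17, 15, 14, 12, 13, 16, 16, 16, 15, 18, 14, 12, 20, 17, 14, 17, 15, 18, 43, 72, 80, 83, 83, 82, 83, 84, 83, 82]
230 [28, 29, 28, 28, 28, 29, 28, 29, 28, 29, 28, 24, 18, 15, 19, 12, 14, 17, 16, 18, 19, 15, 15, 18, 14, 17, 16, 15, 16, 12, 24, 59, 82, 86, 85, 83, 83, 84, 84, 83]
232 [58, 56, 57, 70, 89, 62, 45, 43, 42, 42, 35, 23, 17, 18, 17, 17, 18, 16, 19, 14, 15, 16, 16, 15, 18, 14, 16, 18, 16, 15, 17, 45, 78, 83, 84, 85, 84, 83, 84, 91]
234 [104, 104, 97, 105, 126, 140, 172, 172, 199, 187, 87, 19, 17, 17, 13, 13, 17, 14, 16, 14, 14, 19, 18, 9, 15, 18, 13, 16, 18, 12, 16, 35, 68, 85, 85, 83, 85, 85, 84, 84
[... 643 characters left out ...]
, 117, 116, 115, 116, 116, 117, 112, 89, 50, 65, 95, 85, 84, 83, 84, 83, 84, 85]
244 [144, 140, 127, 120, 118, 119, 119, 118, 118, 119, 118, 119, 118, 119, 120, 119, 120, 118, 119, 119, 119, 118, 120, 119, 121, 119, 119, 117, 105, 76, 38, 82, 110, 97, 83, 83, 83, 83, 83, 86]
246 [142, 140, 116, 120, 119, 120, 119, 119, 120, 119, 120, 120, 119, 120, 119, 119, 119, 119, 118, 120, 120, 119, 119, 118, 119, 120, 118, 113, 89, 60, 126, 159, 108, 108, 102, 96, 84, 85, 89, 99]
248 [146, 127, 116, 116, 114, 115, 116, 117, 112, 97, 99, 100, 98, 93, 89, 89, 90, 89, 88, 88, 89, 89, 90, 90, 90, 89, 87, 73, 87, 149, 173, 174, 167, 155, 161, 145, 110, 111, 109, 106]
pred front [236.5 201.4] v rows from 169
```

Request:
arm_command:
  steps:
    - [[0,0.01,0.15],[0,0,0],0]
    - [[0,0.01,0.3],[0,0,0],0]
    - [[0,0.01,0.45],[0,0,0],0]
    - [[0,0.01,0.53],[0,0,0],0]
    - [[0,0.01,0.53],[0,0,0],0]

```text
clock: 34.22
eef_pos: [604.1, -17.1, -9.5]
eef_rot: [[0.39, 0.921, -0.001], [0.921, -0.39, 0.0], [-0.0, -0.001, -1.0]]
wrist_force: [-0.3, -0.2, -3.2]
opening: 65.4
finger_force: 35.0
```

Request:
arm_command:
  steps:
    - [[0,0,0],[0,0,0],0]
    - [[0,0,0],[0,0,0],0]

```text
clock: 34.48
eef_pos: [604.7, -17.1, -8.7]
eef_rot: [[0.39, 0.921, 0.001], [0.921, -0.39, 0.0], [0.0, 0.001, -1.0]]
wrist_force: [-0.6, -0.0, -2.2]
opening: 65.3
finger_force: 35.0
```

```bash
python3 go.py 604.5,-16,16,67
```

```text
34.475 [604.7 -17.1  19.5] 65.26316791428624
(604.5, -16.0, 16.0, 67.0) [0.02, -0.01, 0.07] [0.01, -0.0, 0.0]
```

Request:
arm_command:
  steps:
    - [[0.02,-0.01,0.035],[0,0,0],0]
    - [[0.02,-0.01,0.065],[0,0,0],0]
    - [[0.02,-0.01,0.065],[0,0,0],0]

```text
clock: 34.85
eef_pos: [604.4, -15.8, -12.1]
eef_rot: [[0.39, 0.921, 0.0], [0.921, -0.39, 0.0], [0.0, 0.0, -1.0]]
wrist_force: [-0.7, 0.8, 0.2]
opening: 65.6
finger_force: 35.0
```

Request:
arm_command:
  steps:
    - [[0,0,0.01],[0,0,0],0]
    - [[0,0,0.01],[0,0,0],0]

```text
clock: 35.1
eef_pos: [604.4, -15.8, -12.1]
eef_rot: [[0.39, 0.921, 0.0], [0.921, -0.39, 0.0], [0.0, 0.0, -1.0]]
wrist_force: [-2.1, 0.6, 5.6]
opening: 65.3
finger_force: 35.0
```

Seated at the expected height, with 5.6 N contact. Releasing and lifting.

Request:
arm_command:
  steps:
    - [[0,0,0],[0,0,0],-0.42]
    - [[0,0,0],[0,0,0],-0.5]
    - [[0,0,0],[0,0,0],-0.65]
    - [[0,0,0],[0,0,0],-0.75]
    - [[0,0,-0.4],[0,0,0],-0.8]

```text
clock: 35.72
eef_pos: [602.9, -16.1, 6.6]
eef_rot: [[0.39, 0.921, -0.003], [0.921, -0.39, -0.0], [-0.001, -0.003, -1.0]]
wrist_force: [-0.1, 0.1, 0.5]
opening: 84.3
finger_force: 0.0
```

Request:
arm_command:
  steps:
    - [[0,0,-0.8],[0,0,0],-0.8]
    - [[0,0,-1.8],[0,0,0],-0.8]
    - [[0,0,-2.5],[0,0,0],-0.8]
    - [[0,0,-2.5],[0,0,0],-0.8]

```text
clock: 36.22
eef_pos: [607.1, -15.7, 136.7]
eef_rot: [[0.391, 0.921, 0.008], [0.921, -0.391, 0.0], [0.003, 0.007, -1.0]]
wrist_force: [-0.0, 0.4, -0.4]
opening: 84.4
finger_force: 0.0
```

```bash
python3 go.py 440,-300,150,67
```

```text
36.225 [607.1 -15.7 164.9] 84.36087917407187
(440.0, -300.0, 150.0, 67.0) [-6.54, -0.86, 0.27] [0.07, -0.03, 0.0]
```

Request:
arm_command:
  steps:
    - [[-6,-0.9,0],[0,0,0],-0.8]
    - [[-6,-0.9,0],[0,0,0],-0.8]
    - [[-6,-0.9,0],[0,0,0],-0.8]
    - [[-6,-0.9,0],[0,0,0],-0.8]
    - [[-6,-0.9,0],[0,0,0],-0.8]

```text
clock: 36.85
eef_pos: [443.5, -276.5, 132.0]
eef_rot: [[0.391, 0.92, -0.001], [0.92, -0.391, 0.0], [-0.0, -0.001, -1.0]]
wrist_force: [0.4, 0.2, 0.1]
opening: 84.8
finger_force: 0.0
```

Request:
arm_command:
  steps:
    - [[-3,-1,0],[0,0,0],-0.8]
    - [[-3,-1,0],[0,0,0],-0.8]
    - [[-3,-1,0],[0,0,0],-0.8]
    - [[-3,-1,0],[0,0,0],-0.8]

```text
clock: 37.35
eef_pos: [338.1, -395.1, 131.7]
eef_rot: [[0.396, 0.918, -0.002], [0.918, -0.396, 0.0], [-0.001, -0.002, -1.0]]
wrist_force: [1.7, 1.2, -0.2]
opening: 84.6
finger_force: 0.0
```

```bash
python3 - <<'E'
from h import *
T=snapshot('top');S=snapshot('scene')
for q,s in(('top',T),('scene',S)):
    print(q)
    for n,a in dict(dome=([0,0,180],[179,45,255],(618,174),17,22),sink=([0,0,0],[179,255,45],(604.5,-16),40,44),board=([40,60,40],[85,255,255],(445,-143.5),18,36),led=([18,110,90],[35,255,255],(445,-143.5),20,15)).items():
        c=blob(s,*a); print(n,None if c is None or len(c)<4 else centre(c))
w=pts(T)
for n,p in dict(dome=(618,174),refl=(595,-256),board=(445,-143.5),sink=(604.5,-16)).items():
    m=np.hypot(w[...,0]-p[0],w[...,1]-p[1])<40; r=w[m]; h=r[r[:,2]>np.percentile(r[:,2],97)-4]; print(n,h.mean(0).round(1), h[:,2].max().round(1))
c=proj(T,[530,-40,0]).astype(int)
cv2.imwrite('pics/fin.png',cv2.resize(T['frame'][c[1]-55:c[1]+55,c[0]-120:c[0]+120,::-1],None,fx=3.3,fy=3.3,interpolation=cv2.INTER_CUBIC))
E
```

```text
top
dome (array([618.8, 175.6,  34.4]), array([35.5, 32.7]), 45.0)
sink (array([602.6, -17.4,  60.9]), array([55.2, 62.5]), 89.8)
board (array([ 445.9, -142.6,   53.3]), array([52.3, 52.4]), 89.5)
led (array([ 445.7, -142.6,    6.4]), array([6.6, 6.5]), 89.9)
scene
dome (array([622. , 171.2,  41.9]), array([40.2, 41.7]), 83.2)
sink (array([598.9, -11.6,  69.1]), array([61.4, 70.6]), 36.8)
board (array([ 442.8, -146.3,   62.2]), array([54. , 74.6]), 13.4)
led (array([ 445.5, -143.8,    6. ]), array([5.2, 6.1]), 29.3)
dome [618.4 175.3  29. ] 37.2
refl [ 593.3 -254.8   36.9] 41.1
board [ 446.  -140.9   21.1] 26.4
sink [600.8 -14.9  43.4] 48.8
```

View pics/fin.png

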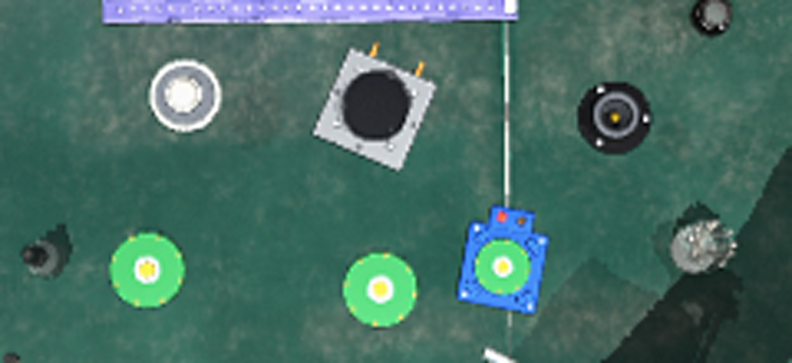

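The top view shows the dome centred in the dish (185,95), the sink on the plate between the pins (376,105; the small offset is height parallax), the reflector over the cone (615,117), and the board in the nest (503,266). The bottle (45,255) and jar (700,245) are where they were. Handing in.

```bash
python3 -c "
from rig import job; print(job.close_job())"
```

```text
the job is handed in; nothing more can be done
None
```

All four parts were taken off from the top down and set upright and centred on their places, the bottle and jar are still standing where they were, and the job was handed in at about 37 s.

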